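# Cull the broken snowman blanks

### The job

Seven plywood snowman blanks have been tipped out on the cutting mat for the children and three of them are broken: one has lost its hat, one its head and hat, one the lower part of its body. Take the broken ones out and lay them gently in the green tub, all flat on its bottom and none on top of another. A whole blank lies across one of the broken ones: lift it off before that one is moved and lay it back on the mat, flat and not on another blank or thing; leave the other whole blanks and the craft things where they are, and drop nothing.

Things in the scene. Friction and masses are not known exactly. Their poses are not given: they have to be found in the camera images.
- mat: Dark cutting mat fixed to the table, 300 mm (its x) by 450 mm (its y), 3 mm thick; origin at the centre of its underside. It lies to one side of the middle and the tub to the other, either way round. The seven blanks lie on it.
- tub: Green plastic tub, fixed, open at the top, 330 mm (its x) by 200 mm (its y) outside, 42 mm high, walls and bottom 5 mm thick (inside 320 x 190 mm, inner floor at z = 5 mm); the rim juts out another 10 mm all round, 20 mm at the short sides' grips. Origin at the centre of its underside.
- hatless_mid (a point): Broken blank whose hat has snapped off, plain plywood, 15 mm thick, about 92 mm long, about 44 g. Origin at mid-length, half-way up; x runs along its length towards the break. Round body of 30 mm radius centred at x = -16, round head of 23 mm radius centred at x = +30, cut off by the break across x = +46. It lies on the mat with the whole blank 'across' lying flat over its body.
- headless_mid (a point): Broken blank whose head and hat have snapped off at the neck, plain plywood, 15 mm thick, about 64 mm long, about 28 g. Origin at mid-length, half-way up; x points to the break. Round body of 30 mm radius centred at x = -2 with a neck stump some 20 mm wide out to x = +32. It lies flat on the mat.
- footless_mid (a point): Broken blank whose lower body has snapped off, plain plywood, 15 mm thick, about 106 mm long, about 45 g. Origin at the centre of its head, half-way up the thickness; x runs towards the hat. Head radius 23 mm at x = 0, hat brim 56 wide, x = 18 to 26, crown 36 wide, x = 26 to 52; the body, of 30 mm radius centred at x = -46, ends in a break across x = -52, ragged by 3 mm. It lies flat on the mat.
- across_mid (a point): Whole plywood snowman blank, 15 mm thick, 128 mm long, 58 g. Origin mid-length, half-way up; x along its length to the hat, z up. Round body, radius 30 mm, centred at x = -34; head, radius 23, at x = 12; hat brim 56 wide (y), x = 30 to 38; hat crown 36 wide, x = 38 to 64. It lies flat on the hatless one, roughly square across its body, underside 15 mm over the mat; crown overhangs.
- whole1_mid (a point): Whole plywood snowman blank, 15 mm thick, 128 mm long, 58 g. Origin mid-length, half-way up; x along its length to the hat, z up. Round body, radius 30 mm, centred at x = -34; head, radius 23, at x = 12; hat brim 56 wide (y), x = 30 to 38; hat crown 36 wide, x = 38 to 64. It lies by itself flat on the mat and stays there.
- whole2_mid (a point): Whole plywood snowman blank, 15 mm thick, 128 mm long, 58 g. Origin mid-length, half-way up; x along its length to the hat, z up. Round body, radius 30 mm, centred at x = -34; head, radius 23, at x = 12; hat brim 56 wide (y), x = 30 to 38; hat crown 36 wide, x = 38 to 64. It lies by itself flat on the mat and stays there.
- whole3_mid (a point): Whole plywood snowman blank, 15 mm thick, 128 mm long, 58 g. Origin mid-length, half-way up; x along its length to the hat, z up. Round body, radius 30 mm, centred at x = -34; head, radius 23, at x = 12; hat brim 56 wide (y), x = 30 to 38; hat crown 36 wide, x = 38 to 64. It lies by itself flat on the mat and stays there.
- tape: Small roll of paper tape lying flat on the mat among the blanks: 48 mm across, 19 mm high. Origin at the centre of its underside.
- paintpot: Small paint pot with a blue lid standing on the mat among the blanks: 39 mm across, 42 mm high. Origin at the centre of its underside.
- gluestick: Glue stick standing on the table close to the +y edge of the mat: 27 mm across, 84 mm high. Origin at the centre of its underside.
- scissors: Scissors with green handles lying on the table beyond the mat and tub: about 165 mm long, 10 mm high. Origin near the pivot, on the underside; x to the points.
- woodslice: Round wood slice lying on the table beyond the mat and tub: 124 mm across, 13 mm high. Origin at the centre of its underside.
- packtape: Roll of packing tape lying on the table on the left, beyond the mat and tub: 90 mm across, 48 mm high. Origin at the centre of its underside.
- mug: White mug full of pencils standing on the table beyond the mat and tub: 80 mm across, 95 mm high, the pencils up to 190 mm. Origin at the centre of its underside.
Not all that is in view belongs to the job. What is shaped like the part that bears headless_mid but orange or red is not meant.

How it is judged:
By the outcome, as a careful person would: the job done as asked, in the order asked, and still so for the second after the job is handed in, with the robot touching nothing.
It also fails if it takes over 72 s, if anything falls off the work surface, if the arm or the gripper's body presses on something with over 40 N, if the wrist force passes 120 N, or if a joint passes its speed limit or range.

### The arm

A 6-joint arm with a two-finger parallel gripper is mounted at the origin on the work surface. World frame = base frame: x ahead of the robot, y to its left, z up, the work surface at z = 0. Lengths are in mm, angles in rad, forces in N, time in s.
With the tool pointing down it reaches from about 350 to 975 mm from the base axis. Payload 7.1 kg.
Tool frame: the origin (TCP) lies at the very end of the fingers, on their centre line; the grasp point (between the pads) lies 19 mm behind it; z points along the fingers, y is the direction in which the jaws open and shut (so a half turn about z gives the same grasp; the last joint's range is limited). The gripper opens to 88 mm and grips with 3 to 60 N. Pads are 20 mm wide; open, the fingers measure 115 mm over their backs; the gripper's body (75 mm by 178 mm) begins 61 mm behind the grasp point.
Start: joints at [-1.352, 0.423, 1.63, -0, 1.089, -0.019], TCP at [147.247, -607.39, 196.375] pointing down, gripper open.
Joint ranges: [-3, 3], [-0.9, 2.11], [0.09, 2.58], [-1.31, 4.45], [0.11, 2.69], [-2.54, 2.54]. Speed limits (rad/s): [2.39, 2.39, 3.01, 3.14, 3.14, 3.14].

### API

Orientations are given as a rotation vector (axis times angle).
In Python, from workcell import readout, imaging, close_job gives the robot as it stands.
- The arm moves only by the tool carry_out, never from a script. Its argument "rows" is a list of rows, each a list of 3 entries, a list of its own where there are three numbers: the shift along the tool's x, y, z in m, then the turn, a rotation vector about the tool's x, y, z in rad, then the closure, from 0 (fully open) to 1 (shut). In form: [[[dx, dy, dz], [wx, wy, wz], hand], ...]. A call has 1 to 12 rows; each row shifts and turns the commanded pose from where the row before left it, along the tool's axes as they then stand; what a row does not reach is not made up. A row lasts 1/12 s, in which the tool goes at most 41.7 mm and 7.16 degrees, less where a joint would pass 70% of its speed; a pose out of reach is approached as far as the arm can. A call with a gripper value outside its range is refused whole. The fingers move at their own pace and stop on an object; the grip force is fixed at half the most. Time passes only in rows, so rows that do not move let the fingers close. It gives the time, the measured TCP pose, the force and the opening at its end, in the units of the state.
- readout.get_obs(): the state, without advancing time (a new reading comes with each control period).
- imaging.get_image(name): name is "scene" or "top" or "wrist"; returns the picture (400x640x3 uint8, red, green, blue); there is no depth.
- imaging.camera_params(name): a dict with "fx", "fy", "cx", "cy" (pixels), "rvec" (rotation vector, rad) and "tvec" (3), from world to camera coordinates, as OpenCV has them; the wrist camera has in their place "T_tool_cam" (4x4, takes a point from camera to tool coordinates, whose origin is the TCP and whose axes are the flange's). Camera axes: x right, y down, z forward; pixel columns grow to the right and rows downward; lengths in mm; the calibration is good to about 2 mm. The wrist camera is an equidistant fisheye: a pixel r from the principal point sees the ray r / f radians off the axis. A picture is of the moment at which its call begins: read the wrist's pose just before it. camera_params takes no time and is no camera call.
- close_job(): hands the job in, once; it reports no verdict.
The state is a dict: "t": time; "qpos": joint angles; "qvel": joint speeds; "joint_torque": joint torques, N m; "ee_pos": TCP position; "orientation": TCP orientation; "ft_force": force on the tool from outside, world axes, zero at the start; "moment": the same for the moment, N m; "width": finger opening in mm.
Only numpy, scipy, OpenCV 4.12 (cv2) and the standard library are available. Lean on these libraries where they do the work, as an engineer would, in place of code of your own. Each camera call takes 0.05 s, during which the arm holds its last target.

## Working session

There is one attempt and no reset: what is moved stays moved. The work goes in short steps, Python scripts to look and compute and a tool call to move; the robot and the scene stay as the last step left them, time stands still between calls to the robot, and variables do not carry over. Pictures are saved under pics/ and viewed, and the job is handed in when it is done.

Besides the shell and the picture viewer there is one more tool, called as name(argument=value, ...) on one line, values as JSON. carry_out: Moves the arm, as the interface text tells. Its arguments: {"type":"object","properties":{"rows":{"type":"array","items":{"type":"array"}}},"required":["rows"]}

```bash
ls; mkdir -p pics; python3 - <<'E'
from workcell import readout, imaging
import cv2
print(readout.get_obs())
for n in("top","scene"):
    im=imaging.get_image(n); cv2.imwrite(f"pics/{n}0.png",im[:,:,::-1]); print(n,imaging.camera_params(n))
print(imaging.camera_params("wrist"))
E
```

```text
pics
{'t': 0.0, 'qpos': array([-1.35198440e+00,  4.23844135e-01,  1.63070090e+00, -1.81239852e-05,
        1.08858921e+00, -1.89954959e-02]), 'qvel': array([-0.0015152 ,  0.00201877,  0.00153158, -0.00127756, -0.00131041,
        0.00075257]), 'joint_torque': array([ 1.99865608e-03, -5.44618893e+01, -2.73666126e+01,  6.44525257e-02,
        2.27624341e-02, -1.04683675e-04]), 'ee_pos': array([ 147.12410074, -606.8155739 ,  195.5953896 ]), 'orientation': array([-3.11788768e+00, -3.72498787e-01,  2.66484487e-04]), 'ft_force': array([-0.18512749,  0.32276731, -0.54114196]), 'moment': array([ 0.04007831,  0.08335105, -0.03510174]), 'width': 87.31200038497971}
top {'fx': 432.3137300374953, 'fy': 432.3137300374953, 'cx': 320.877130889605, 'cy': 202.67421016485565, 'rvec': array([ 2.22036061, -2.15358818,  0.09651847]), 'tvec': array([ -44.36200941,  535.72835908, 1427.21770601])}
scene {'fx': 457.36044405048403, 'fy': 457.36044405048403, 'cx': 327.99392354796976, 'cy': 201.01407383404108, 'rvec': array([ 2.3355355 ,  0.7412074 , -0.29621418]), 'tvec': array([-412.53514401, -204.95083789, 1657.39557504])}
{'fx': 309.70691628693146, 'fy': 309.70691628693146, 'cx': 317.4873451390253, 'cy': 198.54755742918366, 'T_tool_cam': array([[ 4.71108145e-04, -9.61458052e-01, -2.74951256e-01,
         7.59595148e+01],
       [ 9.99999558e-01,  2.29231587e-04,  9.11839376e-04,
         1.59152551e+00],
       [-8.13667797e-04, -2.74951564e-01,  9.61457735e-01,
        -1.88571803e+02],
       [ 0.00000000e+00,  0.00000000e+00,  0.00000000e+00,
         1.00000000e+00]])}
```

View pics/top0.png

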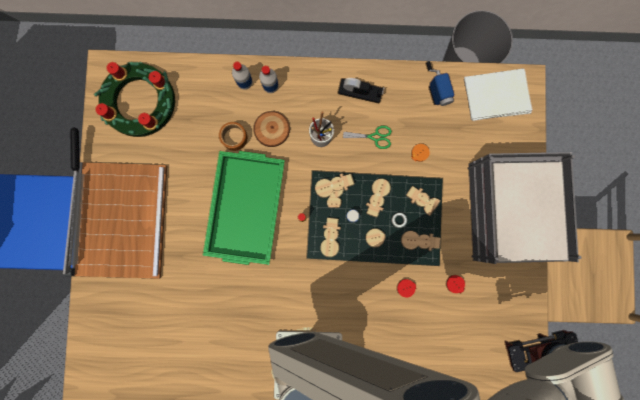

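View pics/scene0.png

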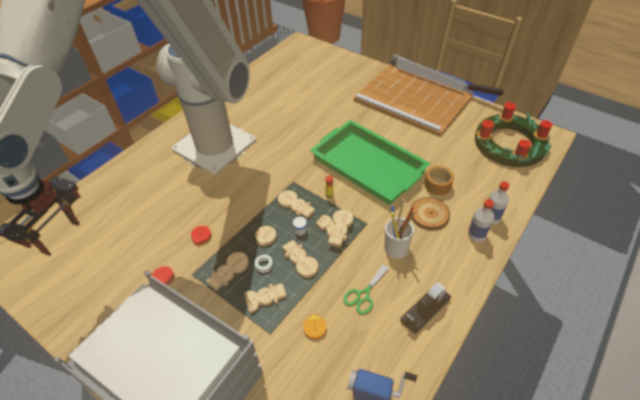

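The top view shows the green tub around (243,208) and the mat at about (308–441, 171–264) with the blanks on it. The orange and red discs lie off the mat at (420,152), (406,288) and (456,284). Next I'll enlarge the mat.

```bash
cat > h.py <<'E'
import numpy as np, cv2
from scipy.spatial.transform import Rotation as R
from workcell import readout, imaging
def ray(name,uv):
    p=imaging.camera_params(name); Rm=R.from_rotvec(p['rvec']).as_matrix(); c=-Rm.T@p['tvec']
    uv=np.atleast_2d(uv).astype(float)
    d=np.c_[(uv[:,0]-p['cx'])/p['fx'],(uv[:,1]-p['cy'])/p['fy'],np.ones(len(uv))]@Rm
    return c,d
def plane(name,uv,z):
    c,d=ray(name,uv); return c+d*((z-c[2])/d[:,2])[:,None]
def wr_pose():
    o=readout.get_obs(); return o['ee_pos'].copy(),R.from_rotvec(o['orientation']).as_matrix()
def wplane(pose,uv,z):
    p=imaging.camera_params('wrist'); T=p['T_tool_cam']; pos,Rm=pose
    uv=np.atleast_2d(uv).astype(float)
    x=(uv[:,0]-p['cx'])/p['fx']; y=(uv[:,1]-p['cy'])/p['fy']; r=np.hypot(x,y)+1e-9
    d=np.c_[x/r*np.sin(r),y/r*np.sin(r),np.cos(r)]
    d=d@T[:3,:3].T@Rm.T; c=pos+Rm@T[:3,3]
    return c+d*((z-c[2])/d[:,2])[:,None]
def wproj(pose,P):
    p=imaging.camera_params('wrist'); T=p['T_tool_cam']; pos,Rm=pose
    q=(np.atleast_2d(P)-pos)@Rm; q=(q-T[:3,3])@T[:3,:3]
    th=np.arctan2(np.hypot(q[:,0],q[:,1]),q[:,2]); a=np.arctan2(q[:,1],q[:,0])
    return np.c_[p['cx']+p['fx']*th*np.cos(a),p['cy']+p['fy']*th*np.sin(a)]
def ortho(pose,img,z,x0,x1,y0,y1,s):
    # rectified view of plane z: rows down = -x, cols right = -y ; s px per mm
    W=int((y1-y0)*s);H=int((x1-x0)*s)
    jj,ii=np.meshgrid(np.arange(W),np.arange(H))
    P=np.c_[(x1-ii.ravel()/s),(y1-jj.ravel()/s),np.full(W*H,z)]
    uv=wproj(pose,P).astype(np.float32)
    return cv2.remap(img,uv[:,0].reshape(H,W),uv[:,1].reshape(H,W),cv2.INTER_LINEAR)
E
python3 - <<'E'
from h import *
im=cv2.imread("pics/top0.png")[160:275,200:450]
cv2.imwrite("pics/c0.png",cv2.resize(im,None,fx=3.2,fy=3.2,interpolation=cv2.INTER_CUBIC))
print(plane("top",[[312,172],[441,178],[440,265],[307,259]],3))
print(plane("top",[[213,153],[283,158],[274,264],[206,257]],42))
print(plane("top",[[352,215],[399,220],[375,238],[420,240]],18),plane("top",[[302,217]],84))
E
```

```text
[[ 642.12360318    5.24016541    3.        ]
 [ 635.49805403 -436.02991279    3.        ]
 [ 340.38340743 -435.19003219    3.        ]
 [ 347.25826705   12.69333739    3.        ]]
[[689.44393507 335.22458601  42.        ]
 [680.16136786 102.54137149  42.        ]
 [329.98186456 118.98585224  42.        ]
 [346.11603726 341.07972505  42.        ]]
[[ 498.87200987 -133.54712959   18.        ]
 [ 486.93105658 -291.64971985   18.        ]
 [ 424.35846767 -212.30108634   18.        ]
 [ 422.21611665 -363.06874974   18.        ]] [[484.2058661  31.5104779  84.       ]]
```

View pics/c0.png

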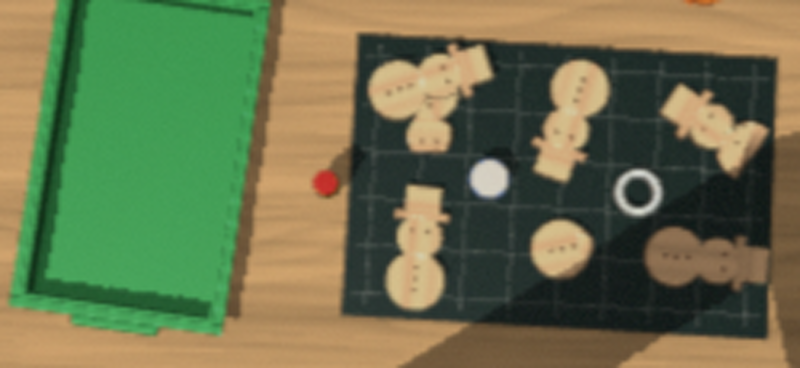

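Candidates in the crop:
- **Headless:** (560,247), full-frame (375,238). The orange and red discs off the mat are excluded.
- **Footless:** (715,130), with a V-shaped break, full-frame (423,200).
- **Hatless:** its head is at (429,134), under "across" (430,80).
- **Whole, all with hats:** (420,245), (570,120) and (705,257).

I'll move over the mat for a closer look.

carry_out(rows=[[[0.033, -0.023, -0.0045], [0, 0, 0], 0], [[0.033, -0.023, -0.0045], [0, 0, 0], 0], [[0.033, -0.023, -0.0045], [0, 0, 0], 0], [[0.033, -0.023, -0.0045], [0, 0, 0], 0], [[0.033, -0.023, -0.0045], [0, 0, 0], 0], [[0.033, -0.023, -0.0045], [0, 0, 0], 0], [[0.033, -0.023, -0.0045], [0, 0, 0], 0], [[0.033, -0.023, -0.0045], [0, 0, 0], 0], [[0.033, -0.023, -0.0045], [0, 0, 0], 0], [[0.033, -0.023, -0.0045], [0, 0, 0], 0], [[0.033, -0.023, -0.0045], [0, 0, 0], 0], [[0.033, -0.023, -0.0045], [0, 0, 0], 0]])

```text
t: 1.1
ee_pos: [467.9, -244.0, 250.5]
orientation: [-3.119, -0.373, 0.001]
ft_force: [0.3, -1.0, 0.2]
width: 87.8
```

carry_out(rows=[[[0.02, -0.013, 0], [0, 0, 0.12], 0], [[0.022, -0.008, 0], [0, 0, 0.119], 0], [[0, 0, 0], [0, 0, 0], 0], [[0, 0, 0], [0, 0, 0], 0]])

```text
t: 1.43
ee_pos: [504.7, -217.2, 249.9]
orientation: [-3.141, -0.005, 0.001]
ft_force: [-0.1, 0.8, 0.4]
width: 87.7
```

```bash
python3 - <<'E'
from h import *
ps=wr_pose(); im=imaging.get_image('wrist'); cv2.imwrite("pics/w1.png",im[:,:,::-1]); np.savez("w1.npz",p=ps[0],R=ps[1],im=im)
print(ps, readout.get_obs()['t'])
cv2.imwrite("pics/o1.png",ortho(ps,im[:,:,::-1],18,310,670,-460,60,1.5))
E
```

```text
(array([ 504.67533613, -217.22125071,  249.88978484]), array([[ 9.99995375e-01,  2.90396179e-03, -9.03676000e-04],
       [ 2.90415913e-03, -9.99995759e-01,  2.17131344e-04],
       [-9.03041627e-04, -2.19754759e-04, -9.99999568e-01]])) 1.4833
```

View pics/w1.png

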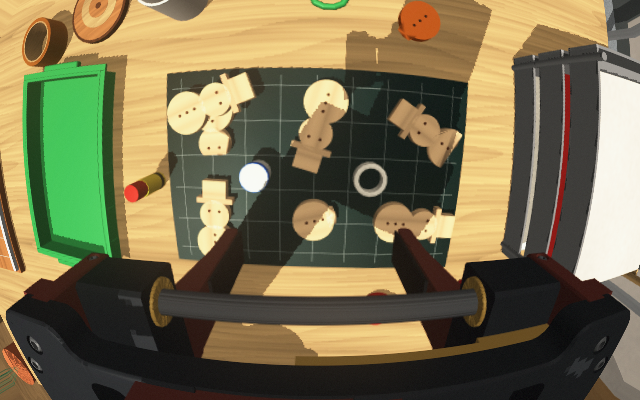

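View pics/o1.png

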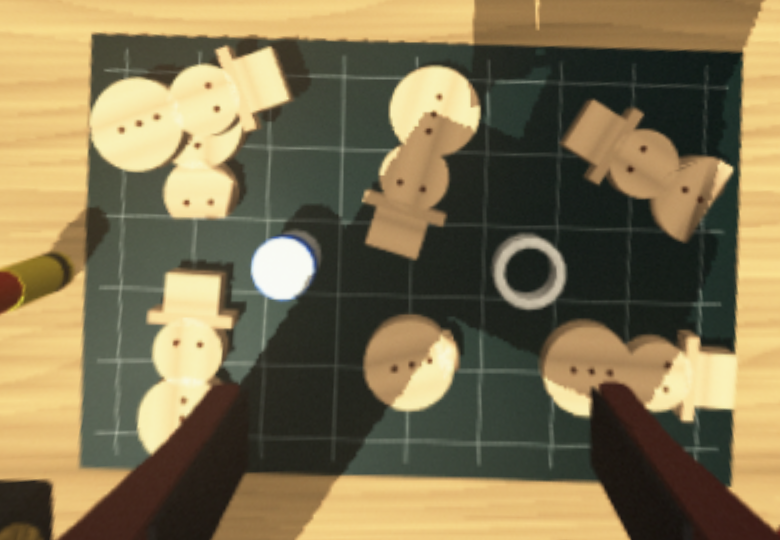

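The rectified wrist view (1.5 px/mm) shows:
- headless at (410,362)
- footless at (640,165), with its break at the lower right
- across: body (138,125), head (205,100), crown (262,75)
- hatless head at (200,190)
- pot at (285,265) and tape at (530,270)

I'll check the chosen blanks in close crops and measure their circles.

```bash
cat >> h.py <<'E'
def crop(ps,im,z,cx,cy,half,s,fn,bgr=False):
    """rectified crop with 20 mm ticks labelled world"""
    o=ortho(ps,np.ascontiguousarray(im[:,:,::-1]),z,cx-half,cx+half,cy-half,cy+half,s)
    return o
def circ(o,x1,y1,s,rmm,tol=2,n=4,p2=12):
    g=cv2.GaussianBlur(cv2.cvtColor(o,cv2.COLOR_BGR2GRAY),(0,0),1.5)
    c=cv2.HoughCircles(g,cv2.HOUGH_GRADIENT_ALT if 0 else cv2.HOUGH_GRADIENT,1.5,8*s,param1=80,param2=p2,minRadius=int((rmm-tol)*s),maxRadius=int((rmm+tol)*s))
    if c is None: return []
    return [(round(x1-v/s,1),round(y1-u/s,1),round(r/s,1),int(u),int(v)) for u,v,r in c[0][:n]]
E
python3 - <<'E'
from h import *
d=np.load("w1.npz"); ps=(d['p'],d['R']); im=d['im']
tiles=[]
for nm,cx,cy,z,rr in(("headless",428,-214,18,(30,)),("footless",558,-370,18,(23,30)),("across",597,-60,33,(30,23)),("hatless",560,-70,18,(30,23))):
    s=4; o=crop(ps,im,z,cx,cy,48 if nm=="headless" else 70,s,None)
    s2=400/o.shape[0]
    if s2!=1: pass
    for r in rr: print(nm,r,circ(o,cx+(o.shape[0]/s/2),cy+o.shape[1]/s/2,s,r))
    x1=cx+o.shape[0]/s/2;y1=cy+o.shape[1]/s/2
    for X in range(0,1000,20):
        v=int((x1-X)*s)
        if 0<=v<o.shape[0]: cv2.line(o,(0,v),(o.shape[1],v),(255,0,0),1); cv2.putText(o,str(X),(0,v-2),0,.6,(0,255,255),2)
    for Y in range(-500,100,20):
        u=int((y1-Y)*s)
        if 0<=u<o.shape[1]: cv2.line(o,(u,0),(u,o.shape[0]),(255,0,0),1); cv2.putText(o,str(Y),(u,12),0,.5,(0,255,255),2)
    tiles.append(cv2.resize(o,(390,290*0+390)))
cv2.imwrite("pics/t1.png",cv2.resize(np.vstack([np.hstack(tiles[:2]),np.hstack(tiles[2:])]),(600,600)))
E
```

```text
headless 30 [(np.float32(427.1), np.float32(-212.7), np.float32(30.4), 186, 195), (np.float32(434.9), np.float32(-214.6), np.float32(29.3), 194, 164), (np.float32(432.7), np.float32(-187.9), np.float32(29.7), 87, 173), (np.float32(471.3), np.float32(-253.9), np.float32(31.3), 351, 18)]
footless 23 [(np.float32(560.7), np.float32(-369.2), np.float32(23.4), 276, 269), (np.float32(580.2), np.float32(-348.6), np.float32(24.4), 194, 191), (np.float32(542.7), np.float32(-410.4), np.float32(23.5), 441, 341), (np.float32(530.7), np.float32(-400.3), np.float32(21.9), 401, 389)]
footless 30 [(np.float32(537.4), np.float32(-404.8), np.float32(30.1), 419, 362), (np.float32(555.4), np.float32(-363.2), np.float32(31.2), 252, 290), (np.float32(573.8), np.float32(-349.3), np.float32(28.4), 197, 216), (np.float32(566.3), np.float32(-372.9), np.float32(29.5), 291, 246)]
across 30 [(np.float32(587.3), np.float32(-37.4), np.float32(30.0), 189, 318), (np.float32(587.7), np.float32(-76.8), np.float32(29.3), 347, 317), (np.float32(596.3), np.float32(-81.3), np.float32(29.2), 365, 282), (np.float32(609.1), 
[... 199 characters left out ...]
float32(584.3), np.float32(-79.8), np.float32(24.8), 359, 330), (np.float32(592.6), np.float32(-35.2), np.float32(24.3), 180, 297)]
hatless 30 [(np.float32(586.7), np.float32(-30.6), np.float32(31.0), 122, 173), (np.float32(586.7), np.float32(-71.4), np.float32(29.6), 285, 173), (np.float32(598.7), np.float32(-75.9), np.float32(28.5), 303, 125), (np.float32(539.4), np.float32(-77.1), np.float32(28.3), 308, 362)]
hatless 23 [(np.float32(603.2), np.float32(-75.2), np.float32(24.0), 300, 107), (np.float32(541.3), np.float32(-71.1), np.float32(22.3), 284, 354), (np.float32(490.3), np.float32(-128.8), np.float32(21.8), 515, 558), (np.float32(584.1), np.float32(-76.7), np.float32(24.0), 306, 183)]
```

View pics/t1.png

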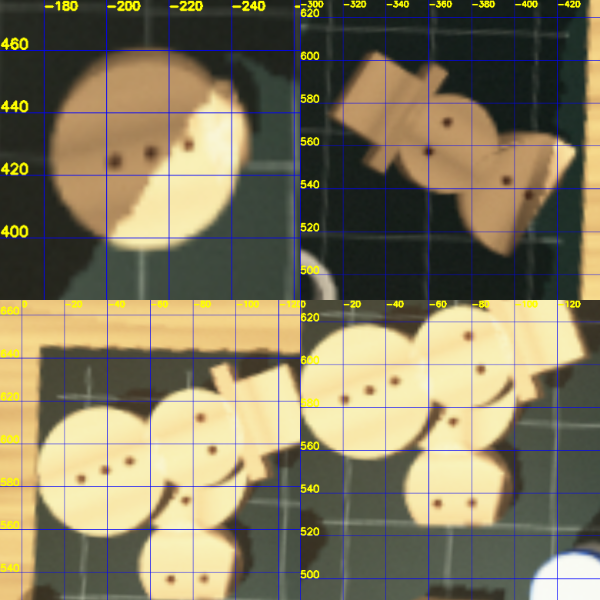

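All three picks are confirmed: headless is a single disc with a stump towards lower −y, footless has a straight break at its lower right, and hatless has its flat break at X≈526. "Across" has two visible heads' worth of wood under it. I'll take headless first, which frees mat space for "across".

carry_out(rows=[[[-0.026, -0.0014, 0.025], [0, 0, 0], 0], [[-0.026, -0.0014, 0.025], [0, 0, 0], 0], [[-0.026, -0.0014, 0.025], [0, 0, 0], 0], [[0, 0, 0.012], [0, 0, 0.12], 0], [[0, 0, 0.012], [0, 0, 0.12], 0], [[0, 0, 0.012], [0, 0, 0.12], 0], [[0, 0, 0.012], [0, 0, 0.12], 0], [[0, 0, 0.012], [0, 0, 0.12], 0], [[0, 0, 0.012], [0, 0, 0.12], 0], [[0, 0, 0.012], [0, 0, 0.12], 0], [[0, 0, 0.012], [0, 0, 0.12], 0], [[0, 0, 0.012], [0, 0, 0.12], 0]])

```text
t: 2.48
ee_pos: [425.1, -214.5, 66.9]
orientation: [2.689, -1.624, -0.001]
ft_force: [-0.3, -0.0, -0.3]
width: 88.0
```

carry_out(rows=[[[0, 0, 0.007], [0, 0, 0.105], 0], [[0, 0, 0.007], [0, 0, 0.105], 0], [[0, 0, 0.007], [0, 0, 0.105], 0], [[0, 0, 0], [0, 0, 0], 0]])

```text
t: 2.82
ee_pos: [424.4, -214.0, 45.4]
orientation: [2.403, -2.023, -0.004]
ft_force: [0.1, -0.5, 0.9]
width: 87.6
```

```bash
python3 - <<'E'
from h import *
ps=wr_pose(); im=imaging.get_image('wrist'); cv2.imwrite("pics/w2.png",im[:,:,::-1])
print(ps, readout.get_obs()['t'],readout.get_obs()['qpos'])
t=cv2.imread("pics/top0.png"); h=cv2.cvtColor(t,cv2.COLOR_BGR2HSV)
m=cv2.inRange(h,(50,90,40),(85,255,255)); m[:, :190]=0; m[:,300:]=0; m[:145]=0
m=cv2.morphologyEx(m,cv2.MORPH_OPEN,np.ones((3,3)))
c=max(cv2.findContours(m,0,2)[0],key=cv2.contourArea)[:,0]
P=plane("top",c,42)[:,:2].astype(np.float32); print(cv2.minAreaRect(P), cv2.contourArea(P))
# inner floor (bright green)
f=cv2.imread("pics/c0.png")
E
```

```text
(array([ 424.43992704, -214.03391457,   45.38872569]), array([[ 0.17020203, -0.98540635, -0.00236362],
       [-0.985408  , -0.17020505,  0.00114223],
       [-0.00152786,  0.00213472, -0.99999655]])) 2.8667 [-4.91694716e-01  4.58568871e-01  2.04389462e+00 -1.73937109e-04
  6.40982110e-01  2.47350984e+00]
((513.82763671875, 225.29495239257812), (218.6636199951172, 368.09576416015625), 83.89944458007812) 75876.11646330403
```

View pics/w2.png

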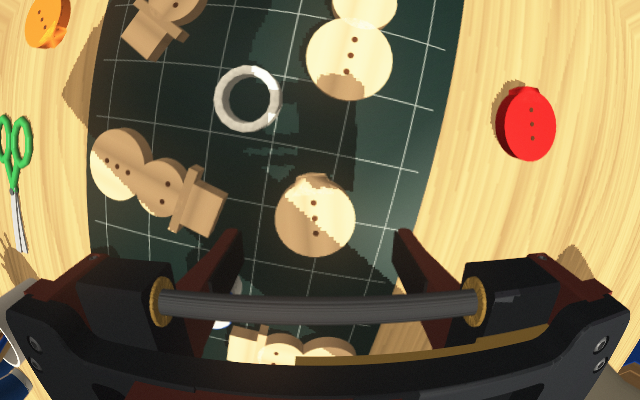

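The stump points up in the image at (315,180) and the body centre is at (315,215), midway between the fingers, so the grip will be across the body. Joint 6 is near its limit here, so I'll turn back on the way to the tub.

carry_out(rows=[[[0, -0.0013, 0.02], [0, 0, 0], 0], [[0, -0.0013, 0.015], [0, 0, 0], 0], [[0, 0, 0.0035], [0, 0, 0], 0], [[0, 0, 0], [0, 0, 0], 0], [[0, 0, 0], [0, 0, 0], 1], [[0, 0, 0], [0, 0, 0], 1], [[0, 0, 0], [0, 0, 0], 1], [[0, 0, 0], [0, 0, 0], 1], [[0, 0, 0], [0, 0, 0], 1], [[0, 0, 0], [0, 0, 0], 1]])

```text
t: 3.7
ee_pos: [429.2, -213.3, 8.2]
orientation: [-2.407, 2.019, -0.001]
ft_force: [-0.6, 0.4, -0.1]
width: 51.5
```

carry_out(rows=[[[0, 0, 0], [0, 0, 0], 1], [[0, 0, 0], [0, 0, 0], 1]])

```text
t: 3.87
ee_pos: [428.9, -213.2, 7.9]
orientation: [2.407, -2.019, 0.0]
ft_force: [0.9, -0.1, 0.6]
width: 37.9
```

```bash
python3 - <<'E'
from h import *
ps=wr_pose(); im=imaging.get_image('wrist'); cv2.imwrite("pics/w3.png",im[:,:,::-1])
print(ps[0],readout.get_obs()['width'],readout.get_obs()['ft_force'])
E
```

```text
[ 428.93697118 -213.21896696    7.93308815] 33.98493793624465 [-0.19385639 -0.71142427  0.04173463]
```

View pics/w3.png

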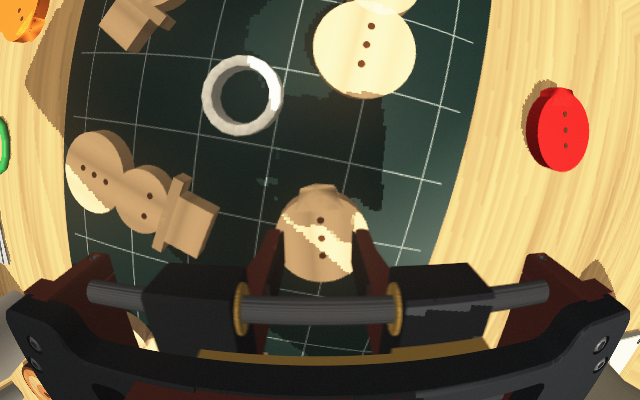

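The fingers closed to 34 mm, narrower than the 60 mm disc, so they are gripping off-centre. I'll reopen and compare the TCP and disc positions in the image.

carry_out(rows=[[[0, 0, 0], [0, 0, 0], 0], [[0, 0, 0], [0, 0, 0], 0], [[0, 0, 0], [0, 0, 0], 0], [[0, 0, 0], [0, 0, 0], 0], [[0, 0, 0], [0, 0, 0], 0], [[0, 0, 0], [0, 0, 0], 0]])

```text
t: 4.42
ee_pos: [428.9, -213.3, 7.9]
orientation: [-2.407, 2.019, 0.0]
ft_force: [-0.3, -0.0, 0.3]
width: 70.7
```

```bash
python3 - <<'E'
from h import *
ps=wr_pose(); im=imaging.get_image('wrist'); cv2.imwrite("pics/w4.png",im[:,:,::-1])
print(ps[0],readout.get_obs()['width'])
print(wproj(ps,[ps[0],[427,-213,18]]))
print(wplane(ps,[[322,232]],18))
E
```

```text
[ 428.94003411 -213.25499187    7.87351137] 74.80139423054553
[[318.69874599 232.32461961]
 [321.74842732 239.26404946]]
[[ 427.72634515 -217.8681363    18.        ]]
```

View pics/w4.png

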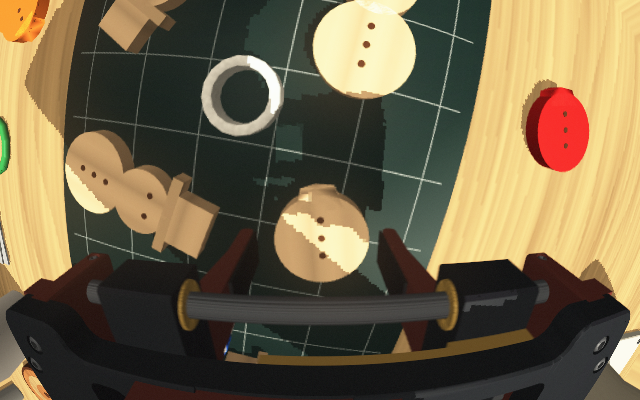

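```bash
python3 - <<'E'
import cv2,numpy as np
a=cv2.imread("pics/w3.png")[170:300,220:420];b=cv2.imread("pics/w4.png")[170:300,220:420]
cv2.imwrite("pics/z34.png",np.hstack([cv2.resize(x,(400,260),interpolation=cv2.INTER_CUBIC) for x in(a,b)]))
E
```

```text
(no output)
```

View pics/z34.png

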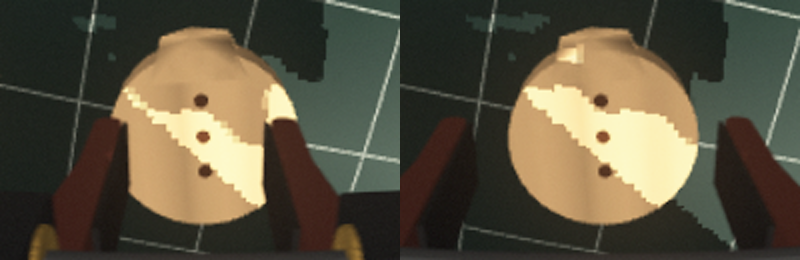

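```bash
python3 - <<'E'
from h import *
from scipy.optimize import least_squares
I=(np.zeros(3),np.eye(3))
for w,l,r,v in((70.7,254,379,229),(37.9,284,354,230)):
    f=lambda q:(wproj(I,[[q[0],-w/2,q[1]],[q[0],w/2,q[1]]])-[[l,v],[r,v]]).ravel()
    s=least_squares(f,[0,0]); print(s.x,s.fun)
print(wproj(I,[[10,-35,0],[10,-35,-5],[10,-35,-19],[0,-35,-19]]))
o=readout.get_obs();print(o['t'],o['ee_pos'],o['width'])
E
```

```text
[ 12.9174168  -27.46941165] [ 2.44601734  0.00782433  2.32662245 -0.00685124]
[ 14.76053178 -33.17998669] [-0.00616974  0.00520707 -0.00559375 -0.00521429]
[[264.99142857 217.77566256]
 [263.74598557 220.38215726]
 [259.9412008  228.37763613]
 [260.99571952 243.71921666]]
4.4667 [ 428.92293438 -213.25741386    7.85641955] 74.80139423054553
```

Closing to 34 mm moved nothing. The finger ends appear at tool z ≈ −20 mm, which means they are about 20 mm short of the stated TCP. The camera geometry itself checks out: the mat measures 451 mm. I'll lower in small steps, watching the force.

carry_out(rows=[[[0, 0, 0.003], [0, 0, 0], 0], [[0, 0, 0.003], [0, 0, 0], 0], [[0, 0, 0.002], [0, 0, 0], 0], [[0, 0, 0], [0, 0, 0], 0]])

```text
t: 4.8
ee_pos: [428.5, -213.0, -0.7]
orientation: [2.407, -2.019, -0.002]
ft_force: [-0.2, -0.5, 0.0]
width: 87.6
```

carry_out(rows=[[[0, 0, 0.002], [0, 0, 0], 0], [[0, 0, 0.002], [0, 0, 0], 0], [[0, 0, 0], [0, 0, 0], 0]])

```text
t: 5.05
ee_pos: [428.8, -213.2, -4.5]
orientation: [2.407, -2.019, -0.001]
ft_force: [-0.3, -0.7, 0.3]
width: 87.8
```

carry_out(rows=[[[0, 0, 0.002], [0, 0, 0], 0], [[0, 0, 0.002], [0, 0, 0], 0], [[0, 0, 0], [0, 0, 0], 0]])

```text
t: 5.3
ee_pos: [428.7, -213.1, -8.5]
orientation: [2.407, -2.019, -0.001]
ft_force: [0.2, -0.7, 0.4]
width: 87.9
```

carry_out(rows=[[[0, 0, 0.002], [0, 0, 0], 0], [[0, 0, 0.002], [0, 0, 0], 0], [[0, 0, 0], [0, 0, 0], 0]])

```text
t: 5.55
ee_pos: [428.8, -213.2, -12.5]
orientation: [2.407, -2.019, -0.001]
ft_force: [-0.4, -1.1, -0.5]
width: 88.0
```

```bash
python3 - <<'E'
from h import *
ps=wr_pose(); im=imaging.get_image('wrist')[:,:,::-1]; print(ps[0])
cv2.imwrite("pics/w5.png",cv2.resize(im[170:300,200:440],None,fx=3,fy=3,interpolation=cv2.INTER_CUBIC))
E
```

```text
[ 428.77495268 -213.1703776   -12.45202136]
```

View pics/w5.png

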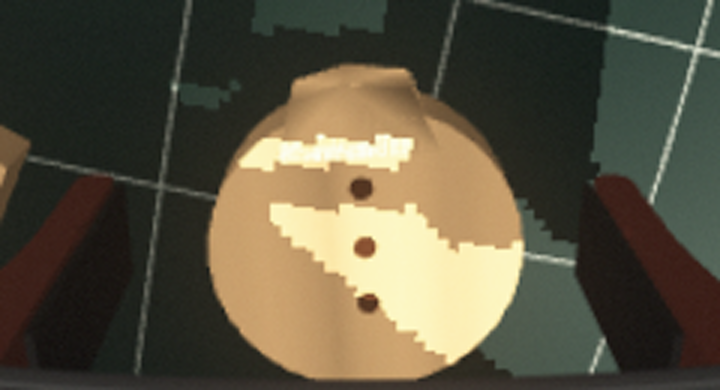

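carry_out(rows=[[[0, 0, 0], [0, 0, 0], 1], [[0, 0, 0], [0, 0, 0], 1], [[0, 0, 0], [0, 0, 0], 1], [[0, 0, 0], [0, 0, 0], 1], [[0, 0, 0], [0, 0, 0], 1], [[0, 0, 0], [0, 0, 0], 1], [[0, 0, 0], [0, 0, 0], 1]])

```text
t: 6.18
ee_pos: [428.9, -213.3, -12.1]
orientation: [-2.407, 2.019, -0.0]
ft_force: [-0.4, -0.2, 0.7]
width: 58.7
```

```bash
python3 - <<'E'
from h import *
ps=wr_pose(); print(ps[0],readout.get_obs()['width']); print(wplane(ps,[[321.7,250]],18))
E
```

```text
[ 428.91437423 -213.26305548  -12.07401028] 58.66509820194266
[[ 427.62486091 -214.93061855   18.        ]]
```

Gripped at 58.7 mm. I'll lift clear of the glue stick, turn back and head for the near end of the tub.

carry_out(rows=[[[0, 0, -0.01], [0, 0, 0], 1], [[0, 0, -0.035], [0, 0, 0], 1], [[0, 0, -0.035], [0, 0, 0], 1], [[0, 0, -0.035], [0, 0, 0], 1], [[0, 0, 0], [0, 0, -0.12], 1], [[0, 0, 0], [0, 0, -0.12], 1], [[0, 0, 0], [0, 0, -0.12], 1], [[0, 0, 0], [0, 0, -0.12], 1], [[0, 0, 0], [0, 0, -0.12], 1], [[0, 0, 0], [0, 0, -0.12], 1], [[0, 0, 0], [0, 0, -0.12], 1], [[0, 0, 0], [0, 0, -0.12], 1]])

```text
t: 7.18
ee_pos: [428.9, -213.2, 103.6]
orientation: [3.069, -0.671, 0.001]
ft_force: [-0.7, 0.5, 0.4]
width: 58.8
```

```bash
python3 - <<'E'
from h import *
ps=wr_pose(); im=imaging.get_image('wrist'); cv2.imwrite("pics/w6.png",im[:,:,::-1]); np.savez("w6.npz",p=ps[0],R=ps[1],im=im)
print(ps)
E
```

```text
(array([ 428.86999507, -213.21506986,  103.56886105]), array([[ 9.08845004e-01, -4.17133844e-01,  3.38391054e-04],
       [-4.17133809e-01, -9.08845067e-01, -1.73832777e-04],
       [ 3.80056575e-04,  1.68327014e-05, -9.99999928e-01]]))
```

View pics/w6.png

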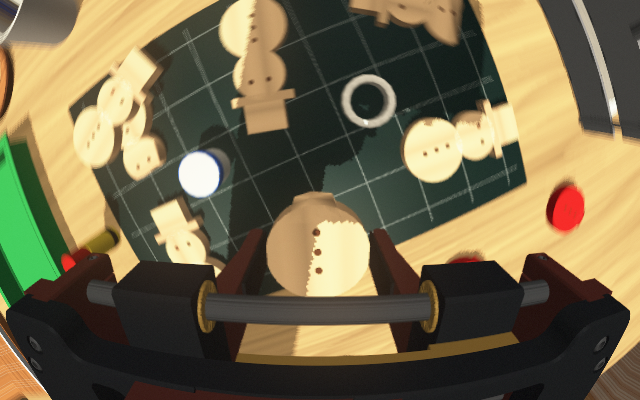

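The disc is held level, with its stump forward at (315,195). Now to the tub.

carry_out(rows=[[[0, 0, 0], [0, 0, -0.12], 1], [[0, 0, 0], [0, 0, -0.12], 1], [[0, 0, 0], [0, 0, -0.12], 1], [[-0.0042, -0.037, 0], [0, 0, 0], 1], [[-0.0042, -0.037, 0], [0, 0, 0], 1], [[-0.0042, -0.037, 0], [0, 0, 0], 1], [[-0.0042, -0.037, 0], [0, 0, 0], 1], [[-0.0042, -0.037, 0], [0, 0, 0], 1], [[-0.0042, -0.037, 0], [0, 0, 0], 1], [[-0.0042, -0.037, 0], [0, 0, 0], 1], [[-0.0042, -0.037, 0], [0, 0, 0], 1], [[-0.0042, -0.037, 0], [0, 0, 0], 1]])

```text
t: 8.23
ee_pos: [416.2, 123.5, 103.5]
orientation: [-3.139, 0.124, -0.001]
ft_force: [0.4, -0.2, -0.6]
width: 58.7
```

carry_out(rows=[[[-0.0042, -0.037, 0], [0, 0, 0], 1], [[-0.0042, -0.037, 0], [0, 0, 0], 1], [[-0.0042, -0.037, 0], [0, 0, 0], 1], [[0, 0, 0], [0, 0, 0], 1]])

```text
t: 8.57
ee_pos: [413.3, 238.9, 103.9]
orientation: [-3.137, 0.117, -0.005]
ft_force: [0.4, 0.3, 0.7]
width: 58.2
```

```bash
python3 - <<'E'
from h import *
ps=wr_pose(); im=imaging.get_image('wrist'); np.savez("w7.npz",p=ps[0],R=ps[1],im=im)
print(ps)
bgr=np.ascontiguousarray(im[:,:,::-1])
a=ortho(ps,bgr,42,310,710,80,380,1.2); b=ortho(ps,bgr,5,310,710,80,380,1.2)
for o,z in((a,42),(b,5)):
    for X in range(320,710,40): cv2.putText(o,str(X),(0,int((710-X)*1.2)),0,.35,(0,0,255),1); cv2.line(o,(0,int((710-X)*1.2)),(360,int((710-X)*1.2)),(255,0,0),1)
    for Y in range(100,380,40): cv2.line(o,(int((380-Y)*1.2),0),(int((380-Y)*1.2),480),(255,0,0),1);cv2.putText(o,str(Y),(int((380-Y)*1.2),10),0,.35,(0,0,255),1)
cv2.imwrite("pics/o7.png",np.hstack([a,b]))
E
```

```text
(array([413.25607053, 238.93057194, 103.94919698]), array([[ 0.99719828, -0.0747417 ,  0.00304372],
       [-0.07475008, -0.99719853,  0.00274211],
       [ 0.00283025, -0.00296194, -0.99999161]]))
```

View pics/o7.png

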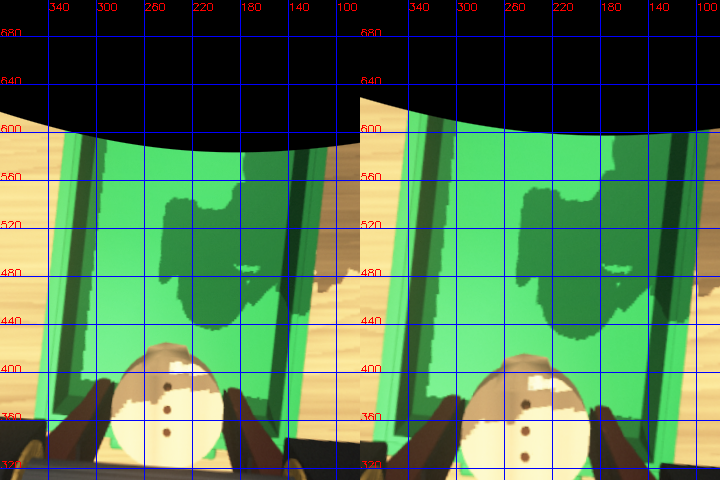

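Tub long axis is tilted −6.2°, centre (513.8, 225.3). Headless goes to tub position u = −112.

carry_out(rows=[[[-0.0106, 0.0027, 0], [0, 0, 0.03], 1], [[0, 0, 0.03], [0, 0, 0], 1], [[0, 0, 0.03], [0, 0, 0], 1], [[0, 0, 0.03], [0, 0, 0], 1], [[0, 0, 0.015], [0, 0, 0], 1], [[0, 0, 0.006], [0, 0, 0], 1], [[0, 0, 0], [0, 0, 0], 1]])

```text
t: 9.2
ee_pos: [400.8, 230.0, -8.9]
orientation: [3.135, -0.17, -0.004]
ft_force: [-0.0, -0.4, 0.0]
width: 58.6
```

carry_out(rows=[[[0, 0, 0.001], [0, 0, 0], 1], [[0, 0, 0], [0, 0, 0], 1]])

```text
t: 9.37
ee_pos: [402.5, 231.5, -8.1]
orientation: [-3.136, 0.168, -0.002]
ft_force: [0.5, 0.3, -0.2]
width: 59.0
```

carry_out(rows=[[[0, 0, 0.001], [0, 0, 0], 1], [[0, 0, 0], [0, 0, 0], 1]])

```text
t: 9.53
ee_pos: [402.4, 231.7, -9.3]
orientation: [-3.136, 0.167, -0.002]
ft_force: [-0.6, -0.6, 0.1]
width: 58.8
```

carry_out(rows=[[[0, 0, 0.0008], [0, 0, 0], 1], [[0, 0, 0], [0, 0, 0], 1]])

```text
t: 9.7
ee_pos: [401.9, 231.6, -10.6]
orientation: [-3.137, 0.167, -0.001]
ft_force: [0.2, 0.0, 0.7]
width: 58.8
```

carry_out(rows=[[[0, 0, 0.0006], [0, 0, 0], 1], [[0, 0, 0], [0, 0, 0], 1]])

```text
t: 9.87
ee_pos: [401.7, 231.5, -11.5]
orientation: [-3.137, 0.167, -0.0]
ft_force: [-0.1, 0.1, -0.1]
width: 59.0
```

carry_out(rows=[[[0, 0, 0], [0, 0, 0], 0.2], [[0, 0, 0], [0, 0, 0], 0.2], [[0, 0, 0], [0, 0, 0], 0.2], [[0, 0, 0], [0, 0, 0], 0.2], [[0, 0, -0.02], [0, 0, 0], 0.2], [[0, 0, -0.035], [0, 0, 0], 0.2], [[0, 0, -0.04], [0, 0, 0], 0], [[0, 0, -0.04], [0, 0, 0], 0], [[0, 0, -0.04], [0, 0, 0], 0]])

```text
t: 10.62
ee_pos: [401.1, 231.1, 165.2]
orientation: [3.137, -0.167, -0.001]
ft_force: [1.5, 0.4, 0.6]
width: 85.9
```

```bash
python3 - <<'E'
from h import *
ps=wr_pose(); im=imaging.get_image('wrist'); cv2.imwrite("pics/w8.png",im[:,:,::-1]); np.savez("w8.npz",p=ps[0],R=ps[1],im=im)
print(ps)
E
```

```text
(array([401.12232541, 231.06476138, 165.18241489]), array([[ 9.94354670e-01, -1.06105359e-01, -6.66253530e-04],
       [-1.06105598e-01, -9.94354811e-01, -3.33206136e-04],
       [-6.27137446e-04,  4.02018306e-04, -9.99999723e-01]]))
```

View pics/w8.png

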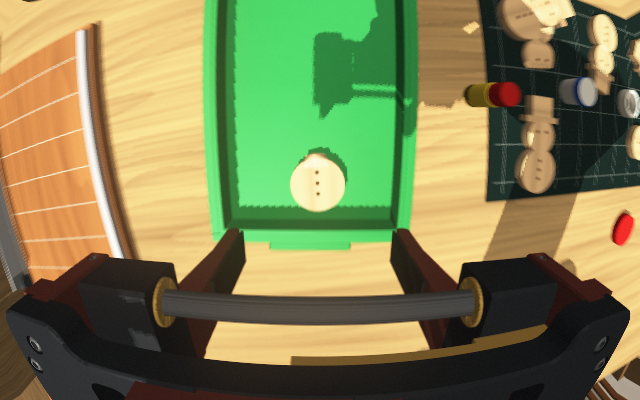

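Headless lies flat on the tub bottom at (318,182), clear of the walls. Next is "across": the jaws go square to its length at the head, with the tips kept above the hatless blank.

carry_out(rows=[[[0.0211, 0.0263, 0], [0, 0, 0], 0], [[0.0211, 0.0263, 0], [0, 0, 0], 0], [[0.0211, 0.0263, 0], [0, 0, 0], 0], [[0.0211, 0.0263, 0], [0, 0, 0], 0], [[0.0211, 0.0263, 0], [0, 0, 0], 0], [[0.0211, 0.0263, 0], [0, 0, 0], 0], [[0.0211, 0.0263, 0], [0, 0, 0], 0], [[0.0211, 0.0263, 0], [0, 0, 0], 0], [[0.0211, 0.0263, 0], [0, 0, 0], 0], [[0.0211, 0.0263, 0], [0, 0, 0], 0], [[0.0211, 0.0263, 0], [0, 0, 0], 0], [[0, 0, 0], [0, 0, -0.12], 0]])

```text
t: 11.67
ee_pos: [604.9, -85.5, 163.3]
orientation: [3.14, 0.016, 0.004]
ft_force: [0.2, 1.9, 0.5]
width: 88.0
```

carry_out(rows=[[[0, 0, 0], [0, 0, -0.12], 0], [[0, 0, 0], [0, 0, -0.12], 0], [[0, 0, 0.005], [0, 0, -0.12], 0], [[0, 0, 0.005], [0, 0, -0.12], 0], [[0, 0, 0.005], [0, 0, -0.12], 0], [[0, 0, 0.005], [0, 0, -0.12], 0], [[0, 0, 0.005], [0, 0, -0.12], 0], [[0, 0, 0.005], [0, 0, -0.12], 0], [[0, 0, 0.005], [0, 0, -0.12], 0], [[0, 0, 0.005], [0, 0, -0.12], 0], [[0, 0, 0.005], [0, 0, -0.12], 0], [[0, 0, 0.005], [0, 0, -0.12], 0]])

```text
t: 12.67
ee_pos: [601.6, -80.8, 112.7]
orientation: [-2.341, -2.094, 0.0]
ft_force: [0.4, 0.1, 0.7]
width: 87.6
```

carry_out(rows=[[[0, 0, 0.005], [0, 0, -0.12], 0], [[0, 0, 0.005], [0, 0, -0.12], 0], [[0, 0, 0.005], [0, 0, -0.12], 0], [[0, 0, 0], [0, 0, -0.066], 0], [[0, 0, 0], [0, 0, 0], 0]])

```text
t: 13.08
ee_pos: [601.3, -80.8, 97.6]
orientation: [-1.85, -2.538, 0.001]
ft_force: [-0.1, 0.4, -0.3]
width: 87.4
```

```bash
python3 - <<'E'
from h import *
ps=wr_pose(); im=imaging.get_image('wrist'); np.savez("w9.npz",p=ps[0],R=ps[1],im=im)
print(ps,readout.get_obs()['qpos'])
s=4
for nm,z in(("a",33),("h",18)):
    cx,cy=580,-60; o=crop(ps,im,z,cx,cy,75,s,None); x1=cx+75;y1=cy+75
    for r in (30,23): print(nm,r,[tuple(float(q) for q in c[:3]) for c in circ(o,x1,y1,s,r,1.5)])
    for X in range(500,700,20):
        v=int((x1-X)*s)
        if 0<=v<600: cv2.line(o,(0,v),(600,v),(255,0,0),1); cv2.putText(o,str(X),(0,v),0,.6,(0,0,255),2)
    for Y in range(-200,100,20):
        u=int((y1-Y)*s)
        if 0<=u<600: cv2.line(o,(u,0),(u,600),(255,0,0),1); cv2.putText(o,str(Y),(u,12),0,.5,(0,0,255),2)
    cv2.imwrite(f"pics/w9{nm}.png",o)
a=cv2.imread("pics/w9a.png");b=cv2.imread("pics/w9h.png")
cv2.imwrite("pics/w9.png",np.hstack([cv2.resize(x,(400,400)) for x in(a,b)]))
E
```

```text
(array([601.32570579, -80.78750138,  97.60908048]), array([[-3.06304649e-01,  9.51932739e-01, -1.23387116e-03],
       [ 9.51933380e-01,  3.06305089e-01,  1.80349740e-04],
       [ 5.49621837e-04, -1.11932118e-03, -9.99999223e-01]])) [-1.53141841e-01  5.21514874e-01  1.73412177e+00  2.11293947e-05
  8.86656944e-01 -4.60684865e-01]
a 30 [(587.2999877929688, -36.900001525878906, 30.0), (587.7000122070312, -67.30000305175781, 28.799999237060547), (596.7000122070312, -82.69999694824219, 29.600000381469727), (558.7999877929688, -43.29999923706055, 29.600000381469727)]
a 23 [(602.7000122070312, -80.4000015258789, 23.399999618530273), (545.2999877929688, -68.0999984741211, 22.600000381469727), (583.9000244140625, -70.30000305175781, 24.299999237060547), (582.7999877929688, -31.700000762939453, 23.0)]
h 30 [(588.0999755859375, -38.099998474121094, 31.299999237060547), (586.9000244140625, -72.19999694824219, 28.799999237060547), (597.7999877929688, -87.19999694824219, 31.299999237060547), (543.7999877929688, -76.30000305175781, 28.799999237060547)]
h 23 [(604.5999755859375, -84.5999984741211, 24.299999237060547), (542.7000122070312, -71.0999984741211, 23.399999618530273), (593.2999877929688, -32.79999923706055, 24.299999237060547), (623.2999877929688, -39.900001525878906, 24.299999237060547)]
```

View pics/w9.png

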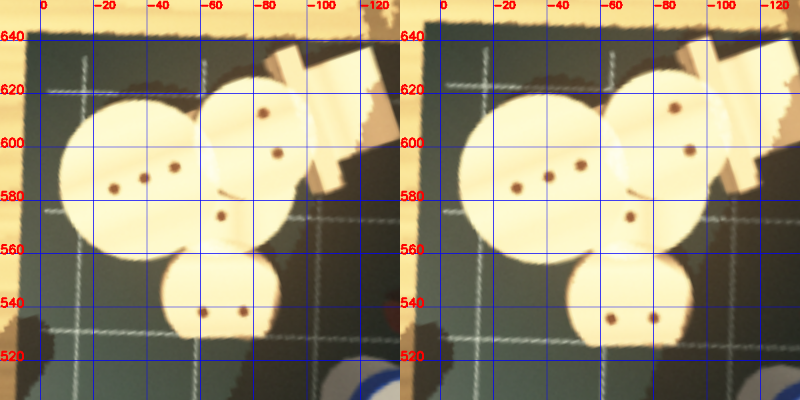

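Both views agree: "across" has its head at (602.7, −80.4), and hatless lies under it with body (586.9, −72.2) and head (542.7, −71.1). Descending in guarded steps.

carry_out(rows=[[[0, 0.0012, 0.035], [0, 0, 0], 0], [[0, 0, 0.03], [0, 0, 0], 0], [[0, 0, 0.02], [0, 0, 0], 0], [[0, 0, 0.006], [0, 0, 0], 0], [[0, 0, 0], [0, 0, 0], 0]])

```text
t: 13.55
ee_pos: [601.7, -80.3, 5.9]
orientation: [-1.854, -2.533, 0.002]
ft_force: [0.7, 1.1, 0.7]
width: 87.8
```

carry_out(rows=[[[0, 0, 0.002], [0, 0, 0], 0], [[0, 0, 0.002], [0, 0, 0], 0], [[0, 0, 0], [0, 0, 0], 0]])

```text
t: 13.8
ee_pos: [603.9, -80.7, 4.6]
orientation: [1.853, 2.535, 0.002]
ft_force: [0.1, -1.3, -0.9]
width: 88.1
```

```bash
python3 - <<'E'
from h import *
ps=wr_pose(); im=imaging.get_image('wrist')[:,:,::-1]; print(ps[0]); cv2.imwrite("pics/w10.png",im)
E
```

```text
[603.92097354 -80.65270579   4.60282029]
```

View pics/w10.png

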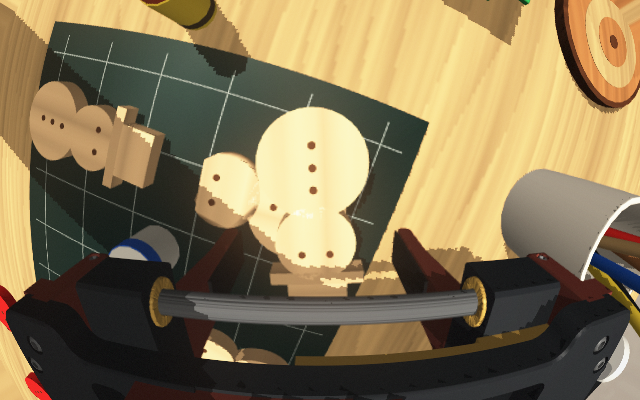

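```bash
python3 - <<'E'
from h import *
print(plane("top",[[320,132]],95), readout.get_obs()['ft_force'])
E
```

```text
[[759.03519674 -17.58385833  95.        ]] [-0.60597575  0.30580541  0.1936243 ]
```

carry_out(rows=[[[0, 0, 0.002], [0, 0, 0], 0], [[0, 0, 0.001], [0, 0, 0], 0], [[0, 0, 0], [0, 0, 0], 0]])

```text
t: 14.1
ee_pos: [603.0, -80.5, 0.6]
orientation: [1.853, 2.537, 0.0]
ft_force: [-0.5, 0.1, 0.4]
width: 87.6
```

carry_out(rows=[[[0, 0, 0], [0, 0, 0], 1], [[0, 0, 0], [0, 0, 0], 1], [[0, 0, 0], [0, 0, 0], 1], [[0, 0, 0], [0, 0, 0], 1], [[0, 0, 0], [0, 0, 0], 1], [[0, 0, 0], [0, 0, 0], 1], [[0, 0, 0], [0, 0, 0], 1], [[0, 0, 0], [0, 0, 0], 1]])

```text
t: 14.77
ee_pos: [603.0, -80.5, 0.5]
orientation: [-1.853, -2.537, 0.0]
ft_force: [0.1, 0.2, -0.1]
width: 44.6
```

carry_out(rows=[[[0, 0, 0], [0, 0, 0], 1]])

```text
t: 14.85
ee_pos: [603.0, -80.5, 0.5]
orientation: [1.853, 2.537, 0.0]
ft_force: [0.4, -0.0, -0.4]
width: 45.0
```

Gripped at 45 mm, which matches the 46 mm head. Lifting.

carry_out(rows=[[[0, 0, -0.004], [0, 0, 0], 1], [[0, 0, -0.01], [0, 0, 0], 1], [[0, 0, -0.02], [0, 0, 0], 1], [[0, 0, -0.03], [0, 0, 0], 1], [[0, 0, -0.03], [0, 0, 0], 1], [[0, 0, 0], [0, 0, 0], 1]])

```text
t: 15.35
ee_pos: [607.0, -81.1, 101.0]
orientation: [1.848, 2.53, 0.007]
ft_force: [0.0, -0.3, 0.2]
width: 44.9
```

```bash
python3 - <<'E'
from h import *
ps=wr_pose(); im=imaging.get_image('wrist')[:,:,::-1]; print(ps,readout.get_obs()['width']); cv2.imwrite("pics/w11.png",im)
E
```

```text
(array([606.96133826, -81.08163858, 100.98226401]), array([[-0.30411004,  0.95258976,  0.00947745],
       [ 0.95262743,  0.30413635, -0.00143537],
       [-0.00424976,  0.00859197, -0.99995406]])) 44.87546386837449
```

View pics/w11.png

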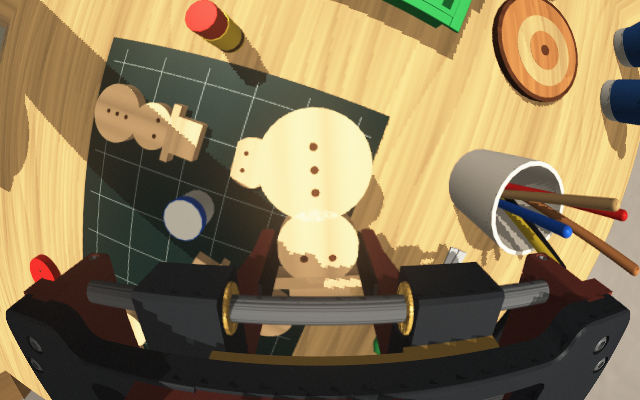

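"Across" is held level and hatless stays put, its head at (243,160). It goes onto the free mat area with its middle near (418, −200).

carry_out(rows=[[[-0.0115, -0.036, 0], [0, 0, 0], 1], [[-0.0115, -0.036, 0], [0, 0, 0], 1], [[-0.0115, -0.036, 0], [0, 0, 0], 1], [[-0.0115, -0.036, 0], [0, 0, 0], 1], [[-0.0115, -0.036, 0], [0, 0, 0], 1], [[-0.0115, -0.036, 0], [0, 0, 0], 1], [[0, 0, 0], [0, 0, 0.103], 1], [[0, 0, 0], [0, 0, 0.103], 1], [[0, 0, 0.005], [0, 0, 0.103], 1], [[0, 0, 0.01], [0, 0, 0], 1], [[0, 0, 0], [0, 0, 0], 1]])

```text
t: 16.32
ee_pos: [416.8, -211.3, 77.7]
orientation: [-2.216, -2.223, 0.001]
ft_force: [0.6, 0.3, 0.5]
width: 44.6
```

```bash
python3 - <<'E'
from h import *
ps=wr_pose(); im=imaging.get_image('wrist')[:,:,::-1]; print(ps,readout.get_obs()['width']); cv2.imwrite("pics/w12.png",im)
E
```

```text
(array([ 416.8211898 , -211.25220438,   77.7404423 ]), array([[-0.00298606,  0.99999199, -0.00266508],
       [ 0.99999454,  0.00298981,  0.00140487],
       [ 0.00141283, -0.00266087, -0.99999546]])) 44.797408979346855
```

View pics/w12.png

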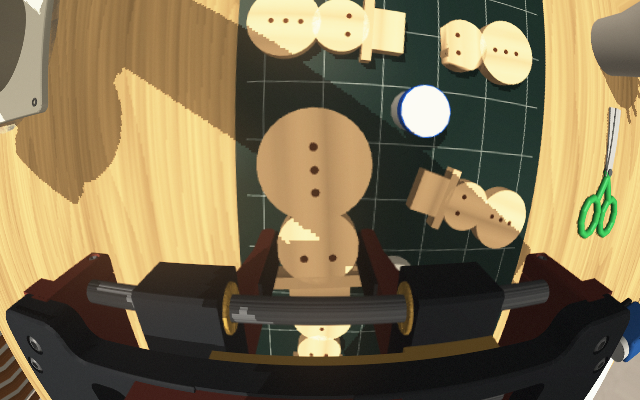

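The drop area looks clear: pot at (425,110), whole2 to the right, whole1 above. Lowering.

carry_out(rows=[[[0, 0, 0.03], [0, 0, 0], 1], [[0, 0, 0.03], [0, 0, 0], 1], [[0, 0, 0.02], [0, 0, 0], 1], [[0, 0, 0.007], [0, 0, 0], 1], [[0, 0, 0], [0, 0, 0], 1], [[0, 0, 0], [0, 0, 0], 1]])

```text
t: 16.87
ee_pos: [418.2, -211.8, -7.4]
orientation: [-2.219, -2.222, 0.0]
ft_force: [-0.5, -0.5, -0.3]
width: 44.8
```

carry_out(rows=[[[0, 0, 0.002], [0, 0, 0], 1], [[0, 0, 0.0015], [0, 0, 0], 1], [[0, 0, 0], [0, 0, 0], 1], [[0, 0, 0], [0, 0, 0], 1]])

```text
t: 17.2
ee_pos: [418.6, -212.1, -10.4]
orientation: [2.22, 2.221, 0.001]
ft_force: [-0.6, 0.1, -0.8]
width: 44.7
```

carry_out(rows=[[[0, 0, 0.0015], [0, 0, 0], 1], [[0, 0, 0.001], [0, 0, 0], 1], [[0, 0, 0], [0, 0, 0], 1], [[0, 0, 0], [0, 0, 0], 1]])

```text
t: 17.53
ee_pos: [418.1, -211.9, -13.6]
orientation: [-2.221, -2.221, 0.0]
ft_force: [0.5, 0.2, -0.7]
width: 44.8
```

carry_out(rows=[[[0, 0, 0.001], [0, 0, 0], 1], [[0, 0, 0], [0, 0, 0], 1], [[0, 0, 0], [0, 0, 0], 1]])

```text
t: 17.78
ee_pos: [418.2, -211.9, -14.6]
orientation: [-2.221, -2.221, 0.0]
ft_force: [0.4, -0.4, -0.7]
width: 44.9
```

carry_out(rows=[[[0, 0, 0.0006], [0, 0, 0], 1], [[0, 0, 0], [0, 0, 0], 1], [[0, 0, 0], [0, 0, 0], 0.2], [[0, 0, 0], [0, 0, 0], 0.2], [[0, 0, 0], [0, 0, 0], 0.2], [[0, 0, 0], [0, 0, 0], 0.2], [[0, 0, -0.01], [0, 0, 0], 0.2], [[0, 0, -0.03], [0, 0, 0], 0], [[0, 0, -0.04], [0, 0, 0], 0], [[0, 0, -0.04], [0, 0, 0], 0], [[0, 0, -0.03], [0, 0, 0], 0], [[0, 0, 0], [0, 0, 0], 0]])

```text
t: 18.78
ee_pos: [421.5, -213.7, 141.0]
orientation: [2.214, 2.214, 0.005]
ft_force: [1.0, -0.2, 0.5]
width: 87.8
```

```bash
python3 - <<'E'
from h import *
ps=wr_pose(); im=imaging.get_image('wrist')[:,:,::-1]; print(ps,readout.get_obs()['width']); cv2.imwrite("pics/w13.png",im)
E
```

```text
(array([ 421.54074835, -213.69836426,  141.02274836]), array([[-1.31850360e-05,  9.99958668e-01,  9.09191294e-03],
       [ 9.99988128e-01,  5.74876160e-05, -4.87250161e-03],
       [-4.87282289e-03,  9.09174075e-03, -9.99946797e-01]])) 87.48425105186477
```

View pics/w13.png

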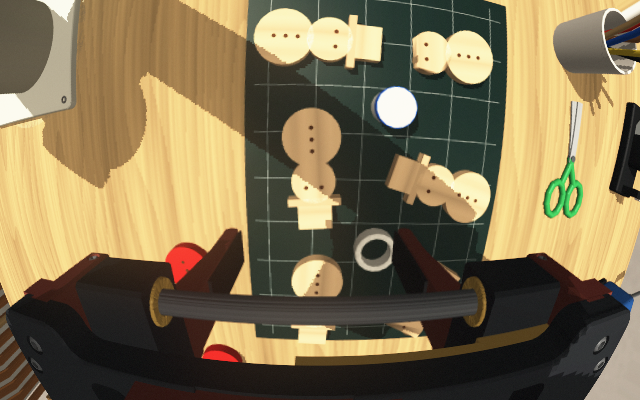

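"Across" now lies flat by itself on the mat at (310,170). Hatless is uncovered at (452,55). I'll go to its body.

carry_out(rows=[[[0.0233, 0.0282, 0], [0, 0, 0], 0], [[0.0233, 0.0282, 0], [0, 0, 0], 0], [[0.0233, 0.0282, 0], [0, 0, 0], 0], [[0.0233, 0.0282, 0], [0, 0, 0], 0], [[0.0233, 0.0282, 0], [0, 0, 0], 0], [[0.0233, 0.0282, 0], [0, 0, 0], 0], [[0, 0, 0], [0, 0, 0.12], 0], [[0, 0, 0], [0, 0, 0.12], 0], [[0, 0, 0], [0, 0, 0.12], 0], [[0, 0, 0], [0, 0, 0.12], 0], [[0, 0, 0], [0, 0, 0.12], 0], [[0, 0, 0], [0, 0, 0.12], 0]])

```text
t: 19.83
ee_pos: [586.2, -71.8, 133.3]
orientation: [-2.864, -1.288, 0.004]
ft_force: [0.4, -0.2, 0.2]
width: 88.0
```

carry_out(rows=[[[0, 0, 0.005], [0, 0, 0.12], 0], [[0, 0, 0.005], [0, 0, 0.12], 0], [[0, 0, 0.005], [0, 0, 0.12], 0], [[0, 0, 0.005], [0, 0, 0.12], 0], [[0, 0, 0.005], [0, 0, 0.12], 0], [[0, 0, 0.005], [0, 0, 0.12], 0], [[0, 0, 0.005], [0, 0, 0.12], 0], [[0, 0, 0], [0, 0, 0], 0], [[0, 0, 0], [0, 0, 0], 0]])

```text
t: 20.58
ee_pos: [586.3, -72.0, 98.6]
orientation: [-3.141, -0.023, 0.004]
ft_force: [0.4, -1.0, 0.4]
width: 87.6
```

```bash
cat > look.py <<'E'
from h import *
import sys
n,cx,cy,half=sys.argv[1],float(sys.argv[2]),float(sys.argv[3]),float(sys.argv[4])
ps=wr_pose(); im=imaging.get_image('wrist'); np.savez(n+".npz",p=ps[0],R=ps[1],im=im)
o_=readout.get_obs(); print(o_['t'],ps[0].round(1),ps[1][:,0].round(3),o_['width'].round(1),o_['qpos'].round(2))
s=300/half; z=18; o=crop(ps,im,z,cx,cy,half,s,None)
x1=cx+half;y1=cy+half
for r in (30,23): print(r,[tuple(round(float(q),1) for q in c[:3]) for c in circ(o,x1,y1,s,r,1.5)])
for X in range(300,760,20):
    v=int((x1-X)*s)
    if 0<=v<600: cv2.line(o,(0,v),(600,v),(255,0,0),1); cv2.putText(o,str(X),(0,v),0,.6,(0,0,255),2)
for Y in range(-500,400,20):
    u=int((y1-Y)*s)
    if 0<=u<600: cv2.line(o,(u,0),(u,600),(255,0,0),1); cv2.putText(o,str(Y),(u,12),0,.5,(0,0,255),2)
cv2.imwrite(f"pics/{n}.png",cv2.resize(o,(480,480)))
E
python3 look.py w14 565 -72 75
```

```text
Traceback (most recent call last):
  File "look.py", line 5, in <module>
    o_=readout.get_obs(); print(o_['t'],ps[0].round(1),ps[1][:,0].round(3),o_['width'].round(1),o_['qpos'].round(2))
                                                                           ^^^^^^^^^^^^^^^^^
AttributeError: 'float' object has no attribute 'round'
```

```bash
sed -i "s/o_\['width'\].round(1)/round(o_['width'],1)/" look.py; python3 look.py w14 565 -72 75
```

```text
20.6833 [586.7 -72.   99.1] [ 1.     0.015 -0.002] 87.6 [-0.14  0.5   1.77  0.    0.87  1.41]
30 [(587.3, -71.1, 30.4), (541.6, -77.8, 29.2), (600.8, -84.9, 30.0), (544.6, -65.1, 29.2)]
23 [(541.6, -71.1, 22.6), (508.2, -39.2, 23.9), (596.3, -71.1, 23.9), (554.7, -28.3, 23.9)]
```

View pics/w14.png

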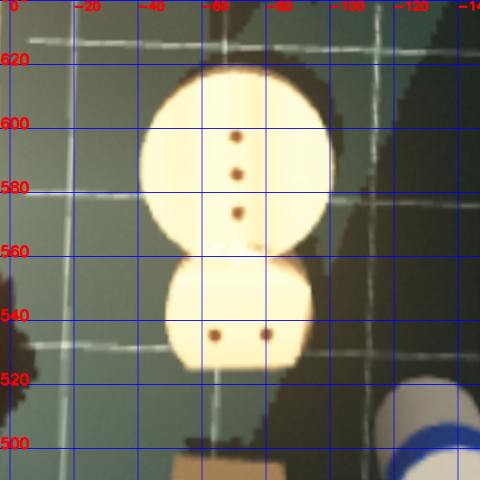

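Hatless is undisturbed: body (587.3, −71.1), break at X≈526, and the TCP is over the body. Descending and gripping.

carry_out(rows=[[[0, 0, 0.035], [0, 0, 0], 0], [[0, 0, 0.035], [0, 0, 0], 0], [[0, 0, 0.025], [0, 0, 0], 0], [[0, 0, 0.01], [0, 0, 0], 0], [[0, 0, 0.004], [0, 0, 0], 0], [[0, 0, 0], [0, 0, 0], 0], [[0, 0, 0], [0, 0, 0], 0]])

```text
t: 21.27
ee_pos: [588.5, -72.3, -7.9]
orientation: [3.141, 0.018, 0.003]
ft_force: [0.1, -0.3, 1.3]
width: 87.9
```

carry_out(rows=[[[0, 0, 0.001], [0, 0, 0], 1], [[0, 0, 0], [0, 0, 0], 1], [[0, 0, 0], [0, 0, 0], 1], [[0, 0, 0], [0, 0, 0], 1], [[0, 0, 0], [0, 0, 0], 1], [[0, 0, 0], [0, 0, 0], 1], [[0, 0, 0], [0, 0, 0], 1], [[0, 0, 0], [0, 0, 0], 1]])

```text
t: 21.93
ee_pos: [587.8, -72.1, -9.6]
orientation: [3.141, 0.017, 0.001]
ft_force: [0.3, 0.3, 5.8]
width: 57.5
```

carry_out(rows=[[[0, 0, 0], [0, 0, 0], 1], [[0, 0, 0], [0, 0, 0], 1]])

```text
t: 22.1
ee_pos: [587.8, -72.1, -9.6]
orientation: [3.141, 0.017, 0.001]
ft_force: [-0.5, 0.7, 6.3]
width: 57.7
```

```bash
python3 look.py w15 565 -72 75; python3 -c "
import numpy as np,cv2
cv2.imwrite('pics/w15f.png',np.load('w15.npz')['im'][:,:,::-1])"
```

```text
22.15 [587.8 -72.1  -9.6] [1.    0.011 0.001] 57.8 [-0.14  0.67  1.8   0.    0.67  1.42]
30 [(586.6, -73.7, 30.4), (597.1, -50.1, 30.0), (598.2, -28.3, 30.4), (612.4, -50.4, 30.0)]
23 [(590.7, -68.1, 23.4), (596.7, -73.7, 24.3), (582.8, -66.6, 22.1), (515.3, -87.9, 23.0)]
```

View pics/w15f.png

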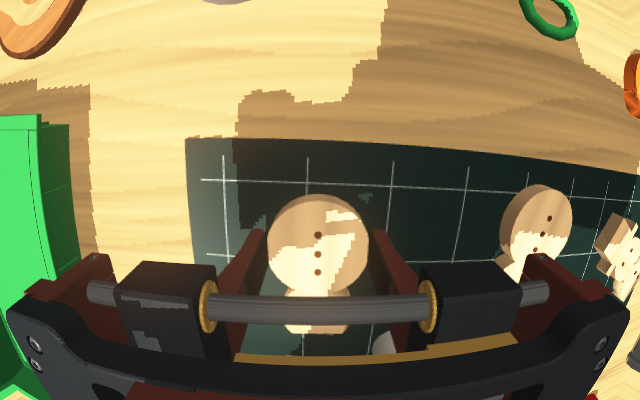

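Gripped at 57.7 mm. There is a mild 6 N upward force, probably the blank pressed onto the mat by the closing fingers. I'll lift and check that it clears.

carry_out(rows=[[[0, 0, -0.004], [0, 0, 0], 1], [[0, 0, -0.01], [0, 0, 0], 1], [[0, 0, -0.03], [0, 0, 0], 1], [[0, 0, -0.035], [0, 0, 0], 1], [[0, 0, -0.035], [0, 0, 0], 1], [[0, 0, 0], [0, 0, 0], 1]])

```text
t: 22.65
ee_pos: [591.7, -72.8, 111.0]
orientation: [3.14, 0.017, 0.017]
ft_force: [1.6, -0.7, 0.1]
width: 57.8
```

```bash
python3 - <<'E'
from h import *
ps=wr_pose(); im=imaging.get_image('wrist')[:,:,::-1]; print(ps,readout.get_obs()['width'],readout.get_obs()['ft_force']); cv2.imwrite("pics/w16.png",im)
E
```

```text
(array([591.73151441, -72.75026813, 110.95524981]), array([[ 0.99988591,  0.01083827,  0.01052117],
       [ 0.01085516, -0.99993988, -0.00154973],
       [ 0.01050374,  0.00166376, -0.99994345]])) 57.73747919757977 [ 0.59099347 -0.45335183 -1.86144553]
```

View pics/w16.png

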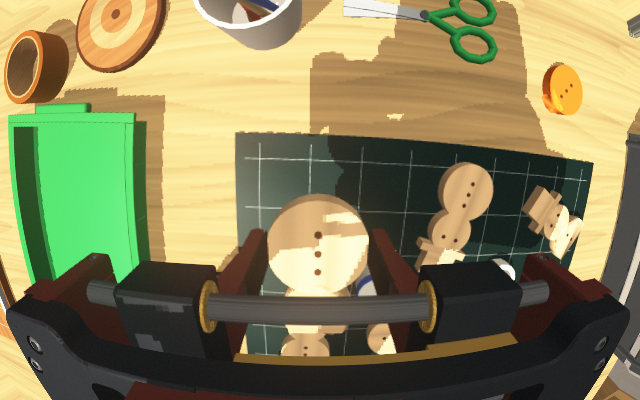

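Held level, and the force has gone back to zero. Hatless goes to the far end of the tub, body at u = +118.

carry_out(rows=[[[0, 0, 0], [0, 0, 0.117], 1], [[0.0016, -0.036, 0], [0, 0, 0], 1], [[0.0016, -0.036, 0], [0, 0, 0], 1], [[0.0016, -0.036, 0], [0, 0, 0], 1], [[0.0016, -0.036, 0], [0, 0, 0], 1], [[0.0016, -0.036, 0], [0, 0, 0], 1], [[0.0016, -0.036, 0], [0, 0, 0], 1], [[0.0016, -0.036, 0], [0, 0, 0], 1], [[0.0016, -0.036, 0], [0, 0, 0], 1], [[0, 0, 0.005], [0, 0, 0], 1], [[0, 0, 0.01], [0, 0, 0], 1], [[0, 0, 0], [0, 0, 0], 1]])

```text
t: 23.7
ee_pos: [628.3, 212.0, 85.7]
orientation: [3.135, -0.166, -0.008]
ft_force: [-0.9, -0.4, -1.0]
width: 57.6
```

```bash
python3 - <<'E'
from h import *
ps=wr_pose(); im=imaging.get_image('wrist')[:,:,::-1]; o=readout.get_obs(); print(ps,o['width'],o['ft_force'],o['qpos']); cv2.imwrite("pics/w17.png",im)
E
```

```text
(array([628.25992174, 211.97696146,  85.70969905]), array([[ 0.99442688, -0.10531519, -0.00488798],
       [-0.10532533, -0.99443607, -0.00186419],
       [-0.00466445,  0.00236863, -0.99998632]])) 58.06311811241824 [ 0.15785515  0.16195526 -0.66604046] [ 3.06621546e-01  6.08995588e-01  1.60193232e+00 -3.23789371e-04
  9.35356725e-01  1.98421912e+00]
```

View pics/w17.png

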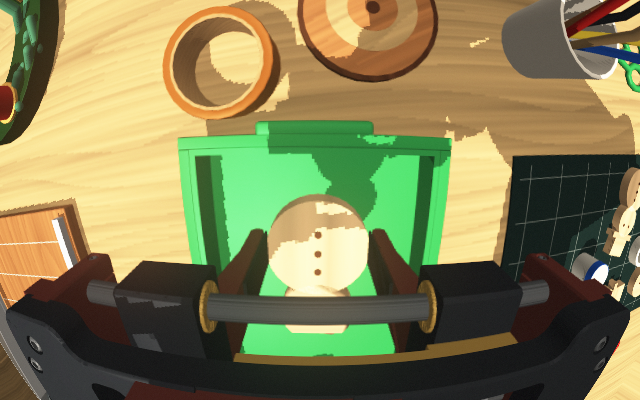

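```bash
python3 - <<'E'
from h import *
ps=wr_pose()
P=wplane(ps,[[280,156],[400,156]],42)[:,:2]; P5=wplane(ps,[[230,160],[400,160]],5)[:,:2]; Q=wplane(ps,[[190,200],[440,200]],42)[:,:2]
c=np.array([513.8,225.3]);u=np.array([.994,-.106]);v=np.array([.106,.994])
for A in(P,P5,Q): print(((A-c)@u).round(1),((A-c)@v).round(1))
E
```

```text
[159.  159.6] [ 25.3 -67.2]
[150.9 150.7] [ 75.6 -77.7]
[124.1 124. ] [ 102.6 -104.7]
```

carry_out(rows=[[[0, 0, 0.03], [0, 0, 0], 1], [[0, 0, 0.03], [0, 0, 0], 1], [[0, 0, 0.02], [0, 0, 0], 1], [[0, 0, 0.01], [0, 0, 0], 1], [[0, 0, 0], [0, 0, 0], 1], [[0, 0, 0], [0, 0, 0], 1]])

```text
t: 24.25
ee_pos: [630.7, 212.0, -1.0]
orientation: [3.137, -0.169, -0.001]
ft_force: [-0.0, -0.2, -0.3]
width: 57.9
```

carry_out(rows=[[[0, 0, 0.003], [0, 0, 0], 1], [[0, 0, 0.002], [0, 0, 0], 1], [[0, 0, 0], [0, 0, 0], 1], [[0, 0, 0], [0, 0, 0], 1]])

```text
t: 24.58
ee_pos: [631.1, 213.1, -5.3]
orientation: [-3.137, 0.167, -0.002]
ft_force: [-0.7, -0.6, -1.0]
width: 57.8
```

carry_out(rows=[[[0, 0, 0.001], [0, 0, 0], 1], [[0, 0, 0], [0, 0, 0], 1], [[0, 0, 0], [0, 0, 0], 1]])

```text
t: 24.83
ee_pos: [630.7, 213.0, -7.0]
orientation: [-3.137, 0.167, -0.0]
ft_force: [-0.4, 0.5, 0.3]
width: 57.5
```

carry_out(rows=[[[0, 0, 0.0008], [0, 0, 0], 1], [[0, 0, 0], [0, 0, 0], 1], [[0, 0, 0], [0, 0, 0], 1]])

```text
t: 25.08
ee_pos: [630.8, 213.0, -7.6]
orientation: [-3.137, 0.167, -0.0]
ft_force: [-0.8, -0.6, 3.1]
width: 57.4
```

Fz rises to 3 N, so it's touching the tub floor. Releasing.

carry_out(rows=[[[0, 0, 0], [0, 0, 0], 0.2], [[0, 0, 0], [0, 0, 0], 0.2], [[0, 0, 0], [0, 0, 0], 0.2], [[0, 0, 0], [0, 0, 0], 0.2], [[0, 0, -0.01], [0, 0, 0], 0.2], [[0, 0, -0.03], [0, 0, 0], 0.2], [[0, 0, -0.04], [0, 0, 0], 0], [[0, 0, -0.04], [0, 0, 0], 0], [[0, 0, -0.03], [0, 0, 0], 0], [[0, 0, 0], [0, 0, 0], 0]])

```text
t: 25.92
ee_pos: [635.0, 214.3, 150.4]
orientation: [-3.133, 0.166, -0.018]
ft_force: [0.9, 0.2, 1.4]
width: 87.3
```

```bash
python3 - <<'E'
from h import *
ps=wr_pose(); im=imaging.get_image('wrist')[:,:,::-1]; o=readout.get_obs(); print(o['t'],ps,o['width']); cv2.imwrite("pics/w18.png",im)
E
```

```text
25.9667 (array([635.01360285, 214.27838427, 150.40803945]), array([[ 0.99430989, -0.10589184,  0.01160862],
       [-0.10594055, -0.99436572,  0.00366309],
       [ 0.01115533, -0.00487207, -0.99992591]])) 87.54889521306978
```

View pics/w18.png

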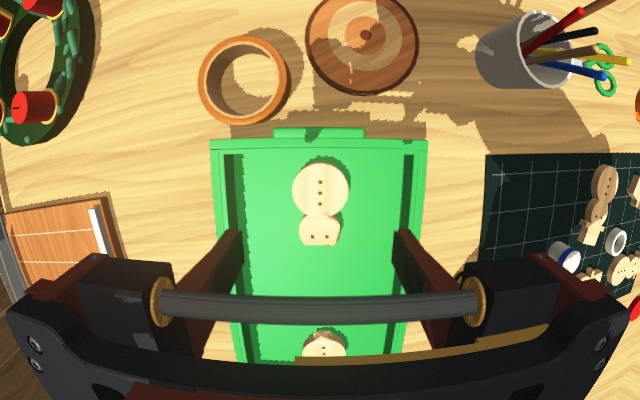

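Hatless lies flat at (320,200) with clearance all round, and headless is still at (325,348). Now to footless.

carry_out(rows=[[[-0.0005, 0.0366, 0], [0, 0, 0], 0], [[-0.0005, 0.0366, 0], [0, 0, 0], 0], [[-0.0005, 0.0366, 0], [0, 0, 0], 0], [[-0.0005, 0.0366, 0], [0, 0, 0], 0], [[-0.0005, 0.0366, 0], [0, 0, 0], 0], [[-0.0005, 0.0366, 0], [0, 0, 0], 0], [[-0.0005, 0.0366, 0], [0, 0, 0], 0], [[-0.0005, 0.0366, 0], [0, 0, 0], 0], [[-0.0005, 0.0366, 0], [0, 0, 0], 0], [[-0.0005, 0.0366, 0], [0, 0, 0], 0], [[-0.0005, 0.0366, 0], [0, 0, 0], 0], [[-0.0005, 0.0366, 0], [0, 0, 0], 0]])

```text
t: 26.97
ee_pos: [576.7, -224.6, 141.0]
orientation: [-3.136, 0.167, 0.003]
ft_force: [0.7, 0.3, -0.3]
width: 88.0
```

carry_out(rows=[[[-0.0005, 0.0366, 0], [0, 0, 0], 0], [[-0.0005, 0.0366, 0], [0, 0, 0], 0], [[-0.0005, 0.0366, 0], [0, 0, 0], 0], [[-0.0005, 0.0366, 0], [0, 0, 0], 0], [[0, 0, 0], [0, 0, -0.11], 0], [[0, 0, 0], [0, 0, -0.11], 0], [[0, 0, 0.005], [0, 0, -0.11], 0], [[0, 0, 0.005], [0, 0, -0.11], 0], [[0, 0, 0.005], [0, 0, -0.11], 0], [[0, 0, 0.005], [0, 0, -0.11], 0], [[0, 0, 0.005], [0, 0, -0.11], 0], [[0, 0, 0.005], [0, 0, -0.11], 0]])

```text
t: 27.97
ee_pos: [559.7, -368.0, 110.6]
orientation: [-2.904, -1.192, 0.002]
ft_force: [0.3, 0.8, 0.1]
width: 88.1
```

carry_out(rows=[[[0, 0, 0.005], [0, 0, -0.11], 0], [[0, 0, 0.005], [0, 0, -0.11], 0], [[0, 0, 0], [0, 0, 0], 0], [[0, 0, 0], [0, 0, 0], 0]])

```text
t: 28.3
ee_pos: [559.8, -368.0, 100.9]
orientation: [-2.762, -1.492, 0.002]
ft_force: [-0.8, -0.2, 0.2]
width: 88.1
```

```bash
python3 look.py w19 560 -370 75
```

```text
28.35 [ 559.8 -368.   100.9] [0.548 0.836 0.   ] 87.8 [-0.6   0.6   1.58  0.    0.96 -0.02]
30 [(539.2, -404.3, 29.2), (567.3, -374.7, 31.3), (557.9, -363.8, 29.2), (529.4, -331.9, 30.4)]
23 [(561.3, -368.7, 23.0), (543.7, -337.6, 24.3), (532.4, -402.4, 23.9), (535.4, -337.2, 23.9)]
```

View pics/w19.png

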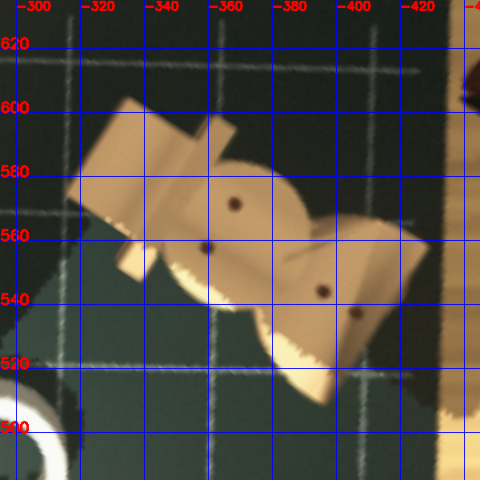

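Footless confirmed: head (561.3, −368.7), break on the far side. Descending and gripping the head.

carry_out(rows=[[[0, 0.0014, 0.035], [0, 0, 0], 0], [[0, 0, 0.035], [0, 0, 0], 0], [[0, 0, 0.025], [0, 0, 0], 0], [[0, 0, 0.01], [0, 0, 0], 0], [[0, 0, 0.005], [0, 0, 0], 0], [[0, 0, 0], [0, 0, 0], 0], [[0, 0, 0], [0, 0, 0], 0]])

```text
t: 28.93
ee_pos: [562.7, -369.9, -6.6]
orientation: [2.761, 1.496, 0.001]
ft_force: [0.2, -0.5, 0.5]
width: 87.8
```

carry_out(rows=[[[0, 0, 0.0005], [0, 0, 0], 1], [[0, 0, 0], [0, 0, 0], 1], [[0, 0, 0], [0, 0, 0], 1], [[0, 0, 0], [0, 0, 0], 1], [[0, 0, 0], [0, 0, 0], 1], [[0, 0, 0], [0, 0, 0], 1], [[0, 0, 0], [0, 0, 0], 1], [[0, 0, 0], [0, 0, 0], 1], [[0, 0, 0], [0, 0, 0], 1], [[0, 0, 0], [0, 0, 0], 1]])

```text
t: 29.77
ee_pos: [561.9, -369.4, -7.9]
orientation: [2.762, 1.498, -0.0]
ft_force: [-0.7, -0.2, 7.9]
width: 24.4
```

Width is 24 mm with 8 N upward, so the fingers slid over the top: the true finger ends sit about 26 mm behind the TCP. I'll open, check the blank and go lower.

carry_out(rows=[[[0, 0, -0.002], [0, 0, 0], 1], [[0, 0, -0.004], [0, 0, 0], 0], [[0, 0, 0], [0, 0, 0], 0], [[0, 0, 0], [0, 0, 0], 0], [[0, 0, 0], [0, 0, 0], 0], [[0, 0, 0], [0, 0, 0], 0], [[0, 0, 0], [0, 0, 0], 0], [[0, 0, 0], [0, 0, 0], 0]])

```text
t: 30.43
ee_pos: [561.7, -369.2, -2.6]
orientation: [-2.761, -1.498, 0.0]
ft_force: [-0.4, 0.0, 0.3]
width: 61.2
```

```bash
python3 look.py w20 560 -370 75; python3 -c "
import numpy as np,cv2
cv2.imwrite('pics/w20f.png',np.load('w20.npz')['im'][:,:,::-1])"
```

```text
30.4833 [ 561.7 -369.2   -2.6] [0.545 0.838 0.   ] 65.5 [-0.6   0.74  1.61  0.    0.8  -0.02]
30 [(563.9, -371.7, 28.8), (586.4, -345.1, 29.2), (554.6, -363.4, 29.2), (565.4, -344.3, 30.4)]
23 [(558.7, -368.3, 23.0), (604.1, -338.3, 23.0), (569.9, -339.4, 24.3), (546.3, -308.7, 24.3)]
```

View pics/w20f.png

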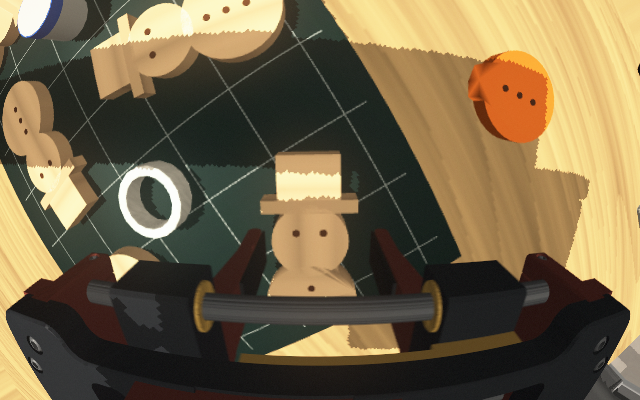

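The blank is undisturbed, head at (310,240) between the fingers. Lowering further with force checks.

carry_out(rows=[[[0, 0, 0], [0, 0, 0], 0], [[0, 0, 0], [0, 0, 0], 0], [[0, 0, 0.004], [0, 0, 0], 0], [[0, 0, 0.003], [0, 0, 0], 0], [[0, 0, 0.002], [0, 0, 0], 0], [[0, 0, 0], [0, 0, 0], 0]])

```text
t: 30.98
ee_pos: [561.3, -369.0, -12.3]
orientation: [-2.761, -1.497, 0.001]
ft_force: [-0.3, -0.8, -0.2]
width: 87.7
```

carry_out(rows=[[[0, 0, 0.002], [0, 0, 0], 0], [[0, 0, 0.002], [0, 0, 0], 0], [[0, 0, 0], [0, 0, 0], 0]])

```text
t: 31.23
ee_pos: [561.5, -369.2, -15.9]
orientation: [-2.761, -1.497, 0.0]
ft_force: [1.2, -0.2, -0.0]
width: 87.5
```

carry_out(rows=[[[0, 0, 0.0015], [0, 0, 0], 0], [[0, 0, 0], [0, 0, 0], 0], [[0, 0, 0], [0, 0, 0], 0]])

```text
t: 31.48
ee_pos: [561.8, -369.3, -17.0]
orientation: [-2.762, -1.498, 0.0]
ft_force: [0.3, 0.1, 0.2]
width: 87.5
```

carry_out(rows=[[[0, 0, 0], [0, 0, 0], 1], [[0, 0, 0], [0, 0, 0], 1], [[0, 0, 0], [0, 0, 0], 1], [[0, 0, 0], [0, 0, 0], 1], [[0, 0, 0], [0, 0, 0], 1], [[0, 0, 0], [0, 0, 0], 1], [[0, 0, 0], [0, 0, 0], 1], [[0, 0, 0], [0, 0, 0], 1], [[0, 0, 0], [0, 0, 0], 1]])

```text
t: 32.23
ee_pos: [561.7, -369.3, -16.9]
orientation: [-2.762, -1.497, 0.0]
ft_force: [0.7, -0.5, 0.4]
width: 45.1
```

carry_out(rows=[[[0, 0, 0], [0, 0, 0], 1]])

```text
t: 32.32
ee_pos: [561.7, -369.3, -16.9]
orientation: [-2.762, -1.497, 0.0]
ft_force: [-0.3, 0.9, 0.6]
width: 45.0
```

Gripped at 45 mm with no stray force. Lifting and turning back for the tub.

carry_out(rows=[[[0, 0, -0.005], [0, 0, 0], 1], [[0, 0, -0.015], [0, 0, 0], 1], [[0, 0, -0.03], [0, 0, 0], 1], [[0, 0, -0.035], [0, 0, 0], 1], [[0, 0, -0.035], [0, 0, 0], 1], [[0, 0, 0], [0, 0, 0.11], 1], [[0, 0, 0], [0, 0, 0.11], 1], [[0, 0, 0], [0, 0, 0.11], 1], [[0, 0, 0], [0, 0, 0.11], 1], [[0, 0, 0], [0, 0, 0.11], 1], [[0, 0, 0], [0, 0, 0.11], 1], [[0, 0, 0], [0, 0, 0.11], 1]])

```text
t: 33.32
ee_pos: [562.1, -369.5, 104.7]
orientation: [3.122, 0.342, 0.002]
ft_force: [0.3, -0.1, -0.1]
width: 44.9
```

carry_out(rows=[[[0, 0, 0], [0, 0, 0.11], 1], [[0, 0, 0], [0, 0, 0.11], 1], [[0, 0, 0], [0, 0, 0.11], 1], [[0, 0, 0], [0, 0, 0], 1]])

```text
t: 33.65
ee_pos: [562.1, -369.5, 104.5]
orientation: [3.136, -0.173, 0.002]
ft_force: [-0.3, 0.5, 0.2]
width: 44.9
```

```bash
python3 - <<'E'
from h import *
ps=wr_pose(); im=imaging.get_image('wrist')[:,:,::-1]; o=readout.get_obs(); print(o['t'],ps,o['width']); cv2.imwrite("pics/w21.png",im)
E
```

```text
33.7 (array([ 562.09376559, -369.52345234,  104.53131883]), array([[ 9.93943454e-01, -1.09886534e-01,  1.16617844e-03],
       [-1.09885673e-01, -9.93943928e-01, -7.78560982e-04],
       [ 1.24466935e-03,  6.45699288e-04, -9.99999017e-01]])) 44.968263362373335
```

View pics/w21.png

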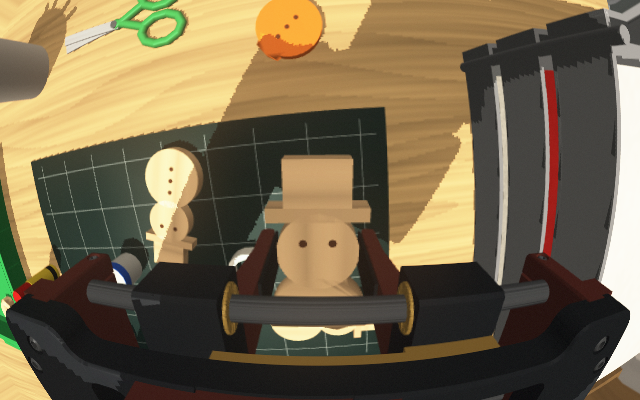

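Footless is held straight: hat at (317,185), head at (317,252). Now to the middle of the tub.

carry_out(rows=[[[-0.0075, -0.0366, 0], [0, 0, 0], 1], [[-0.0075, -0.0366, 0], [0, 0, 0], 1], [[-0.0075, -0.0366, 0], [0, 0, 0], 1], [[-0.0075, -0.0366, 0], [0, 0, 0], 1], [[-0.0075, -0.0366, 0], [0, 0, 0], 1], [[-0.0075, -0.0366, 0], [0, 0, 0], 1], [[-0.0075, -0.0366, 0], [0, 0, 0], 1], [[-0.0075, -0.0366, 0], [0, 0, 0], 1], [[-0.0075, -0.0366, 0], [0, 0, 0], 1], [[-0.0075, -0.0366, 0], [0, 0, 0], 1], [[-0.0075, -0.0366, 0], [0, 0, 0], 1], [[-0.0075, -0.0366, 0], [0, 0, 0], 1]])

```text
t: 34.7
ee_pos: [518.7, 78.7, 103.9]
orientation: [-3.137, 0.161, -0.002]
ft_force: [0.7, 0.2, 0.0]
width: 44.9
```

carry_out(rows=[[[-0.0075, -0.0366, 0], [0, 0, 0], 1], [[-0.0075, -0.0366, 0], [0, 0, 0], 1], [[-0.0075, -0.0366, 0], [0, 0, 0], 1], [[-0.0075, -0.0366, 0], [0, 0, 0], 1], [[0, 0, 0], [0, 0, 0], 1], [[0, 0, 0], [0, 0, 0], 1], [[0, 0, 0], [0, 0, 0], 1]])

```text
t: 35.28
ee_pos: [504.4, 225.4, 103.4]
orientation: [3.137, -0.162, 0.0]
ft_force: [0.3, -0.1, -1.1]
width: 45.0
```

```bash
python3 - <<'E'
from h import *
ps=wr_pose(); im=imaging.get_image('wrist')[:,:,::-1]; top=imaging.get_image('top')[:,:,::-1]; o=readout.get_obs(); print(o['t'],ps,o['width']); cv2.imwrite("pics/w22.png",im)
d=np.load("w8.npz"); p8=(d['p'],d['R'])
c=np.array([513.8,225.3]);u=np.array([.994,-.106]);v=np.array([.106,.994])
f=lambda A:np.c_[(A[:,:2]-c)@u,(A[:,:2]-c)@v].round(1)
print(f(wplane(p8,[[318,183],[318,156],[318,211]],20)), f(ps[0][None]))
print(cv2.imwrite("pics/top22.png",cv2.resize(top[140:280,190:460],None,fx=2.9,fy=2.9)))
E
```

```text
35.3833 (array([504.39202455, 225.40316986, 103.36817964]), array([[ 9.94662095e-01, -1.03185831e-01,  3.92574341e-05],
       [-1.03185817e-01, -9.94662062e-01, -2.64874396e-04],
       [ 6.63791650e-05,  2.59409711e-04, -9.99999964e-01]])) 45.30414832783369
[[-113.7   -8.4]
 [ -83.6   -8.4]
 [-146.3   -8.4]] [[-9.4 -0.9]]
True
```

View pics/w22.png

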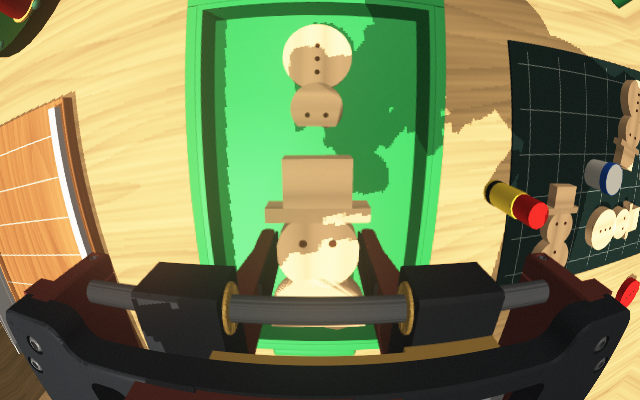

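```bash
python3 - <<'E'
from h import *
ps=wr_pose()
c=np.array([513.8,225.3]);u=np.array([.994,-.106]);v=np.array([.106,.994])
f=lambda A:np.c_[(A[:,:2]-c)@u,(A[:,:2]-c)@v].round(1)
print(f(wplane(ps,[[315,125],[317,24]],20)))
E
```

```text
[[ 56.3  -1.2]
 [147.1  -2.9]]
```

carry_out(rows=[[[0, 0, 0.035], [0, 0, 0], 1], [[0, 0, 0.03], [0, 0, 0], 1], [[0, 0, 0.025], [0, 0, 0], 1], [[0, 0, 0.015], [0, 0, 0], 1], [[0, 0, 0.005], [0, 0, 0], 1], [[0, 0, 0], [0, 0, 0], 1], [[0, 0, 0], [0, 0, 0], 1]])

```text
t: 35.97
ee_pos: [505.2, 225.0, -6.4]
orientation: [-3.137, 0.168, -0.001]
ft_force: [0.3, 0.2, -0.5]
width: 44.8
```

The gaps are good: footless will span u = −64 to 43, between headless (ends near −80) and hatless (starts at 56). Final lowering.

carry_out(rows=[[[0, 0, 0.003], [0, 0, 0], 1], [[0, 0, 0.002], [0, 0, 0], 1], [[0, 0, 0.001], [0, 0, 0], 1], [[0, 0, 0], [0, 0, 0], 1]])

```text
t: 36.3
ee_pos: [504.8, 225.8, -12.5]
orientation: [-3.137, 0.167, -0.001]
ft_force: [-0.9, 0.7, -0.8]
width: 44.9
```

carry_out(rows=[[[0, 0, 0.001], [0, 0, 0], 1], [[0, 0, 0], [0, 0, 0], 1], [[0, 0, 0], [0, 0, 0], 1]])

```text
t: 36.55
ee_pos: [504.5, 225.8, -13.8]
orientation: [-3.137, 0.166, -0.0]
ft_force: [-1.2, 0.6, 0.4]
width: 45.1
```

carry_out(rows=[[[0, 0, 0.0008], [0, 0, 0], 1], [[0, 0, 0], [0, 0, 0], 1], [[0, 0, 0], [0, 0, 0], 1]])

```text
t: 36.8
ee_pos: [504.5, 225.7, -14.8]
orientation: [3.137, -0.167, -0.0]
ft_force: [-0.1, 0.4, -0.2]
width: 45.5
```

carry_out(rows=[[[0, 0, 0.0006], [0, 0, 0], 1], [[0, 0, 0], [0, 0, 0], 1], [[0, 0, 0], [0, 0, 0], 1]])

```text
t: 37.05
ee_pos: [504.6, 225.7, -15.0]
orientation: [-3.137, 0.167, -0.0]
ft_force: [-2.1, -0.2, 5.0]
width: 45.2
```

carry_out(rows=[[[0, 0, 0], [0, 0, 0], 0.25], [[0, 0, 0], [0, 0, 0], 0.25], [[0, 0, 0], [0, 0, 0], 0.25], [[0, 0, 0], [0, 0, 0], 0.25], [[0, 0, -0.01], [0, 0, 0], 0.25], [[0, 0, -0.03], [0, 0, 0], 0.25], [[0, 0, -0.04], [0, 0, 0], 0], [[0, 0, -0.04], [0, 0, 0], 0], [[0, 0, -0.04], [0, 0, 0], 0], [[-0.035, 0, -0.01], [0, 0, 0], 0], [[-0.035, 0, -0.01], [0, 0, 0], 0], [[0, 0, 0], [0, 0, 0], 0]])

```text
t: 38.05
ee_pos: [430.5, 232.9, 166.9]
orientation: [-3.137, 0.165, 0.001]
ft_force: [0.6, 0.8, -0.7]
width: 87.5
```

```bash
python3 - <<'E'
from h import *
ps=wr_pose(); im=imaging.get_image('wrist')[:,:,::-1]; o=readout.get_obs(); print(o['t'],ps[0],o['width']); cv2.imwrite("pics/w23.png",im)
E
```

```text
38.1 [430.48186225 232.89960468 166.85196103] 88.04808148226171
```

View pics/w23.png

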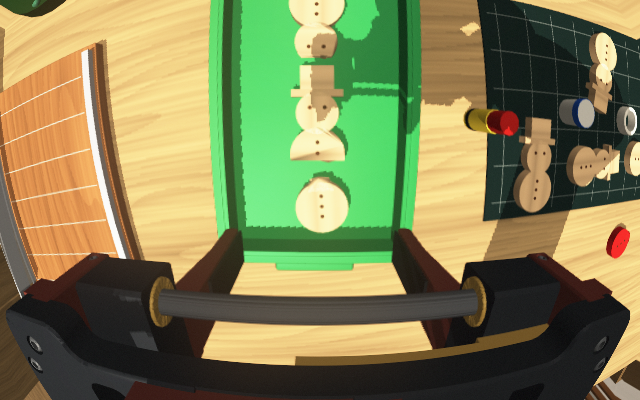

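All three broken blanks lie flat and separate in the tub at (318,20–60), (318,110) and (322,205). Contact was 5 N at release. One last look at the top and scene views.

```bash
python3 - <<'E'
from h import *
t=imaging.get_image('top')[:,:,::-1]; s=imaging.get_image('scene')[:,:,::-1]
a=cv2.resize(t[140:280,190:460],(780,404),interpolation=cv2.INTER_CUBIC)
cv2.imwrite("pics/f1.png",a); cv2.imwrite("pics/f2.png",cv2.resize(s[110:350,160:480],(640,480)))
E
```

```text
(no output)
```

View pics/f1.png

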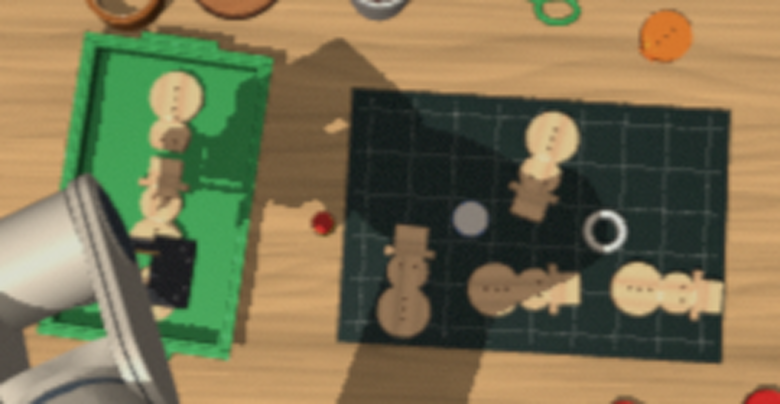

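View pics/f2.png

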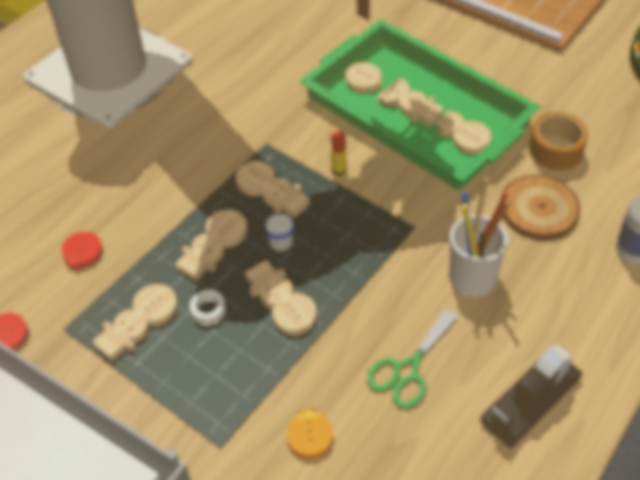

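The four whole blanks lie flat and apart on the mat. The pot, tape, glue stick and scissors are where they were, and the three broken blanks lie in a row in the tub.

```bash
python3 -c "
from workcell import close_job
print(close_job())"
```

```text
the job is handed in; nothing more can be done
None
```

The job is handed in at about 38 s. The three broken blanks lie flat in a row on the tub's bottom. I moved headless to the tub first, then laid "across" on the mat spot that freed, and then moved hatless and footless.

**Last checks:** The final wrist, top and scene pictures show the three broken blanks not touching, with gaps of about 12 mm or more. The four whole blanks lie flat and apart on the mat, and the craft things look unmoved. Nothing was dropped, and the highest force I read was about 8 N.

**What disagreed:** The finger ends turned out to be about 20–26 mm short of the stated TCP. My first closes on headless and footless therefore slid over their tops, the second pressing lightly at about 8 N. I saw no shift in either blank, and both were then gripped lower. Hatless was held by only a thin edge (about 6 N while gripping) but was carried and laid level. When headless and "across" were set down, the force reading showed no contact, so I released them at the worked-out height.

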